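# Level the lens mount with a wedge under the gauge pin

## Robot

A 7-joint arm with a two-finger parallel gripper is mounted at the origin on the work surface. World frame = base frame: x ahead of the robot, y to its left, z up, the work surface at z = 0. Lengths are in m, angles in rad, forces in N, time in s.
With the tool pointing down it reaches from about 0.425 to 0.95 m from the base axis. Payload 4.7 kg.
Tool frame: the origin (TCP) lies midway between the tips of the shut fingers; the grasp point (between the pads) lies 19 mm behind it; z points along the fingers, y is the direction in which the jaws open and shut (so a half turn about z gives the same grasp; the last joint's range is limited). The gripper opens to 85 mm and grips with 20 to 120 N. Pads are 22 mm wide; open, the fingers measure 114 mm over their backs; the gripper's body (76 mm by 85 mm) begins 54 mm behind the grasp point. The pads swing forward as they close: fully open they stand 13 mm farther back than shut.
Start: joints at [-1.347, 0.469, -0.049, 1.532, 0.024, 1.141, -0.082], TCP at [0.169, 0.654, 0.231] pointing down, gripper open.
Joint ranges: [-2.59, 2.59], [-0.33, 1.99], [-1.39, 1.29], [0.1, 2.45], [-1.04, 4.18], [0.21, 1.99], [-2.66, 2.66]. Speed limits (rad/s): [2.57, 2.57, 3.14, 3.14, 3.14, 3.14, 3.14].

## Interface

Orientations are given as a unit quaternion [w, x, y, z].
In Python, from cell import r gives the robot as it stands.
- The arm moves only by the tool step_arm, never from a script. Its argument "moves" is a list of rows, each a list of 7 numbers: the opening, from -1 (shut) to 1 (fully open), then the shift along the tool's x, y, z in m, then the turn, a rotation vector about the tool's x, y, z in degrees. In form: [[grip, tx, ty, tz, rx, ry, rz], ...]. A call has 1 to 8 rows; each row is the pose to reach, as a shift and turn from the pose measured when the call began, along the tool's axes at that moment; what a row does not reach only later rows make up. A row lasts 1/8 s, in which the tool goes at most 62.5 mm and 10.7 degrees, less where a joint would pass 70% of its speed; a pose out of reach is approached as far as the arm can. A call with a gripper value outside its range is refused whole. The fingers move at their own pace and stop on an object; "force" is the grip in N (left out, the last holds). Time passes only in rows, so rows that repeat a pose let the fingers close. It gives the time, the measured TCP pose, the force and the opening at its end, in the units of the state.
- r.read_state(): the state, without advancing time (a new reading comes with each control period).
- r.snapshot(name): name is "scene" or "top" or "wrist"; returns the picture (384x512x3 uint8, red, green, blue); there is no depth.
- r.get_calibration(name): a dict with "fx", "fy", "cx", "cy" (pixels), "distortion" ([k1, k2, p1, p2, k3] as OpenCV has them; the pictures are not rectified), "xyz" and "orientation" of the camera in the world; the wrist camera has in their place "tool_from_camera" (4x4, takes a point from camera to tool coordinates, whose origin is the TCP and whose axes are the flange's). Camera axes: x right, y down, z forward; pixel columns grow to the right and rows downward; lengths in m; the calibration is good to about 2 mm. A picture is of the moment at which its call begins: read the wrist's pose just before it. get_calibration takes no time and is no camera call.
- r.job_done(): hands the job in, once; it reports no verdict.
The state is a dict: "time": time; "q": joint angles; "qd": joint speeds; "joint_efforts": joint torques, N m; "position": TCP position; "tool_rot": TCP orientation; "contact_force": force on the tool from outside, world axes, zero at the start; "wrist_torque": the same for the moment, N m; "finger_gap": opening from 0.0 (shut) to 1.0 (fully open).
Only numpy, scipy, OpenCV 4.12 (cv2) and the standard library are available. Lean on these libraries where they do the work, as an engineer would, in place of code of your own. Each camera call takes 0.05 s, during which the arm holds its last target.

## Task

Level the sagging lens mount: press the red mushroom button fully in so that the gauge pin comes down to its level mark, then pick up the aluminium wedge and push it, thin end first, under the middle of the mount's low front edge until the mount has risen level and bears gently on the tip of the pin. Do not jam the mount hard against the pin, leave the wedge in place, let go of it, and leave the other things on the shelf where they are.

Things in the scene. Friction and masses are not known exactly. Their poses are not given: they have to be found in the camera images.
- mushroom (a joint): Travel (m) of the red mushroom push button (cap 43 mm across) on its grey box (74 x 74 x 46 mm): 0 out, 0.015 fully in at its stop. It moves straight down against about 12 N of friction and stays where it is left. A linkage under the panel lowers the gauge pin with it, 9 mm in all; only fully in is the pin at its level height.
- button_top (a point): Top centre of the red mushroom cap; 87 mm above the panel when out.
- wedge_head (a point): Centre of the wedge's head block (30 mm long, 34 wide, 36 high), 18 mm above the wedge's underside and 110 mm behind its thin end; x points along the wedge to the thin end, z up. Grasp it across the 34 mm width.
- wedge_tip (a point): Middle of the bottom edge of the wedge's thin end; axes as for the head.
- wedge: The loose aluminium wedge, 0.25 kg, lying flat on the panel: 125 mm long, 34 mm wide, flat underneath; behind is the head, then a taper 95 mm long whose top falls evenly from 28.75 mm to 5 mm at the thin end (1 in 4). Origin on its underside half-way along the length; x towards the thin end.
- lens_mount: Loose lens mount, 0.65 to 0.95 kg: aluminium plate 150 x 120 x 10 mm, a brass-ringed lens on its rear half. Origin: centre of the plate's underside; x from front edge (robot's side) to rear, z the plate's normal, upright when level. Rear ball feet stand on the stand's ledge against dowels; short front feet (corners, 96 mm apart) let the front sag 0.05 to 0.09 rad.
- mount_front_edge (a point): Middle of the plate's lower front edge, under which the wedge goes; axes as for the mount. At the start about 11 mm above the panel; with the mount level 18 to 23 mm, depending on how high the stand is set, so that the wedge ends about 50 to 75 mm in.
- gauge_pin: Brass gauge pin, 8 mm thick, upright in the crossbar over the mount; origin at its lower tip. Once down it holds firm (to about 20 N), its tip where the steel pad on the mount (40 mm behind the front edge, 13 mm above the plate's underside) touches it with the mount level. The push on the wedge stays steady (6 to 12 N) while the mount rises, then climbs some 7 N per mm once the pad meets the pin.
- gauge_stand: Fixed dark cast gauge stand: U-shaped base open to the front, 176 mm wide; two columns (inner faces 140 mm apart) and a crossbar, its front face 29 mm behind the mount's front edge, its top about 105 mm above the panel (pin head up to 141 mm). Origin under the centre of the mount, near the panel's top; x from front to rear.
- panel: The grey enamelled steel panel of the shelf, fixed, 560 x 980 mm; its flat top is 12 mm above the table (z = 0.012).
- lamp_holder: Bystander: brown bakelite lamp holder, 60 mm across, 60 mm high; origin under its centre.
- lens_spacer: Bystander: knurled aluminium ring, 65 mm across, 20 mm high; origin under its centre.
- glass_sample: Bystander: green bottle-glass block, 70 x 45 x 16 mm; origin under its centre.
- parallel: Bystander: flat steel parallel, 100 x 26 x 12 mm, even in thickness; origin under its centre.
- screwdriver: Bystander: screwdriver, 160 mm, lying on the panel; origin underneath it.
- lens_brush: Bystander: lens brush, 150 mm, lying on the panel; origin underneath it.
Mind the look-alikes: they are no part of the job. Leave any black look-alike of the wedge alone.

How it is judged:
On the way, in this order (a step that is already met when the one before it is completed fails the run):
1. the mushroom button is pressed fully in while the mount still sags (value of joint mushroom above 0.014 m and angle between lens_mount's own z axis and vertical above 0.03 rad), for 0.1 s.
2. the wedge's thin end is under the mount's front edge (x of wedge_tip in the frame of lens_mount above -0.07 m and y of wedge_tip in the frame of lens_mount between -0.04 and 0.04 m and z of wedge_tip in the frame of lens_mount below 0 m), for 0.1 s.
3. the mount has risen level and its pad touches the pin (angle between lens_mount's own z axis and vertical below 0.015 rad and contact force between gauge_pin and lens_mount above 0.5 N), for 0.2 s.
At the end, for the whole second after the job is handed in: The mount is level within 0.015 rad, its pad touching the pin (over 0.5 N), borne by the wedge (over 1 N), which is at least 35 mm in and within 40 mm of the middle; the button is still at least 14 mm in; the mount is within 6 mm of its place; all at rest and let go (all of step 3 and value of joint mushroom above 0.014 m and contact force between wedge and lens_mount above 1 N and x of wedge_tip in the frame of lens_mount above -0.04 m and y of wedge_tip in the frame of lens_mount between -0.04 and 0.04 m and x of lens_mount in the frame of gauge_stand between -0.006 and 0.006 m and linear speed of each of wedge, lens_mount below 0.01 m/s).
It fails at once if the mount is jammed hard against the gauge pin (over 15 N) (contact force between gauge_pin and lens_mount above 15 N).
It fails at once if a bystander on the shelf is displaced by more than 25 mm (distance of any of lamp_holder, lens_spacer, glass_sample, parallel, screwdriver, lens_brush from where it was at the start of the episode above 0.025 m).
It also fails if it takes over 72 s, if anything falls off the work surface, if the arm or the gripper's body presses on something with over 40 N, if the wrist force passes 120 N, or if a joint passes its speed limit or range.

## Working session

There is one attempt and no reset: what is moved stays moved. The work goes in short steps, Python scripts to look and compute and a tool call to move; the robot and the scene stay as the last step left them, time stands still between calls to the robot, and variables do not carry over. Pictures are saved under pics/ and viewed, and the job is handed in when it is done.

Besides the shell and the picture viewer there is one more tool, called as name(argument=value, ...), one argument or row to a line, values as JSON. step_arm: Moves the arm, as the interface text tells. Its arguments: {"type":"object","properties":{"moves":{"type":"array"},"force":{"type":"number"}},"required":["moves"]}

```bash
mkdir -p pics; ls; cat > h.py <<'E'
import numpy as np, cv2
from cell import r
from scipy.spatial.transform import Rotation as R
def q2R(q): return R.from_quat([q[1],q[2],q[3],q[0]]).as_matrix()
def cam(name,st=None):
    c=r.get_calibration(name)
    K=np.array([[c['fx'],0,c['cx']],[0,c['fy'],c['cy']],[0,0,1.]]);D=np.array(c['distortion'],float)
    if name=='wrist':
        T=np.eye(4);T[:3,:3]=q2R(st['tool_rot']);T[:3,3]=st['position'];T=T@np.array(c['tool_from_camera'])
    else:
        T=np.eye(4);T[:3,:3]=q2R(c['orientation']);T[:3,3]=c['xyz']
    return K,D,T
def ray(C,uv):
    K,D,T=C
    p=cv2.undistortPoints(np.array(uv,float).reshape(-1,1,2),K,D).reshape(-1,2)
    d=np.c_[p,np.ones(len(p))]@T[:3,:3].T
    return T[:3,3],d
def onz(C,uv,z):
    o,d=ray(C,uv); return o+d*((z-o[2])/d[:,2])[:,None]
def proj(C,P):
    K,D,T=C;Ti=np.linalg.inv(T)
    rv=cv2.Rodrigues(Ti[:3,:3])[0]
    return cv2.projectPoints(np.array(P,float).reshape(-1,1,3),rv,Ti[:3,3],K,D)[0].reshape(-1,2)
def snap(name,fn):
    st=r.read_state();im=r.snapshot(name);cv2.imwrite('pics/'+fn,im[:,:,::-1]);np.save('pics/'+fn+'.npy',im)
    import pickle;pickle.dump(cam(name,st),open('pics/'+fn+'.cam','wb'))
    return im,cam(name,st)
def load(fn):
    import pickle;return np.load('pics/'+fn+'.npy'),pickle.load(open('pics/'+fn+'.cam','rb'))
E
python3 - <<'E'
from h import *
np.set_printoptions(precision=4,suppress=True)
for n in('scene','top','wrist'):
    im,C=snap(n,n+'0.png');print(n,C)
print(r.read_state())
E
```

```text
pics
scene (array([[488.3675,   0.    , 262.6434],
       [  0.    , 488.3675, 196.492 ],
       [  0.    ,   0.    ,   1.    ]]), array([-0.079,  0.   ,  0.   ,  0.   ,  0.   ]), array([[ 0.2981,  0.7376, -0.6058,  1.4471],
       [ 0.9544, -0.2411,  0.1761, -0.2664],
       [-0.0162, -0.6307, -0.7759,  1.3627],
       [ 0.    ,  0.    ,  0.    ,  1.    ]]))
top (array([[347.3065,   0.    , 251.7322],
       [  0.    , 347.3065, 188.8506],
       [  0.    ,   0.    ,   1.    ]]), array([-0.0447,  0.    ,  0.    ,  0.    ,  0.    ]), array([[-0.0112, -0.9984,  0.056 ,  0.428 ],
       [-0.9999,  0.0114,  0.0029,  0.0135],
       [-0.0036, -0.0559, -0.9984,  1.1168],
       [ 0.    ,  0.    ,  0.    ,  1.    ]]))
wrist (array([[291.2887,   0.    , 254.4153],
       [  0.    , 291.2887, 197.5758],
       [  0.    ,   0.    ,   1.    ]]), array([0.0188, 0.    , 0.    , 0.    , 0.    ]), array([[ 0.2504,  0.9229,  0.2924,  0.0946],
       [ 0.9681, -0.238 , -0.0779,  0.6728],
       [-0.0023,  0.3026, -0.9531,  0.3717],
       [ 0.    ,  0.    ,  0.    ,  1.    ]]))
{'time': 0.15, 'q': array([-1.3469,  0.4692, -0.0486,  1.5334,  0.0241,  1.141 , -0.0823]), 'qd': array([ 0.0001, -0.0026, -0.0017, -0.0047,  0.0006, -0.0007,  0.0002]), 'joint_efforts': array([  0.0005, -51.0765,  -0.0466, -23.798 ,   0.0108,   0.0054,
         0.    ]), 'position': array([0.1687, 0.6531, 0.2305]), 'tool_rot': array([-0.0001,  0.126 ,  0.992 , -0.0007]), 'contact_force': array([-0.2878, -0.581 ,  1.205 ]), 'wrist_torque': array([0.0267, 0.0177, 0.0311]), 'finger_gap': 1.0013557247194005}
```

View pics/scene0.png

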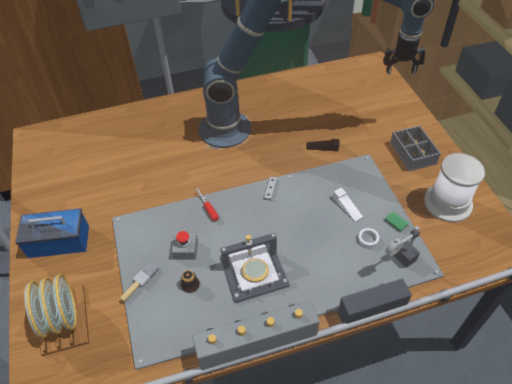

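View pics/top0.png

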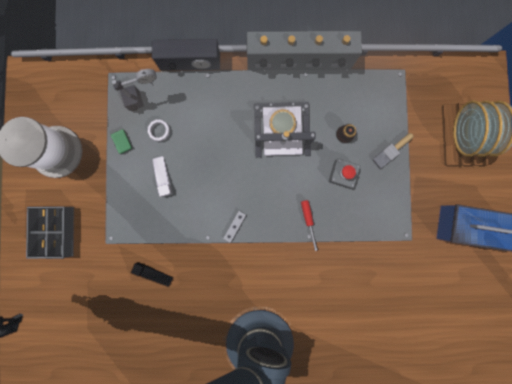

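View pics/wrist0.png

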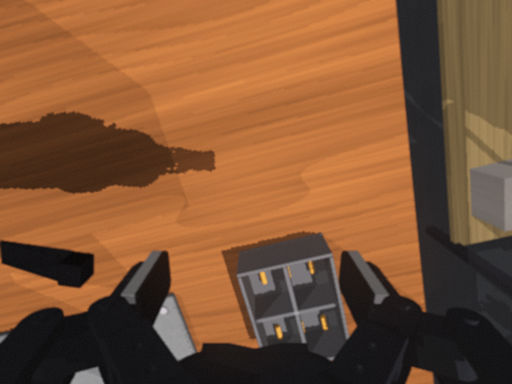

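In the top view the long, narrow candidates are:
- A bright tapered piece at (162,177). Its head end appears to be at the bottom, about (165,190).
- A flat bar with holes at (235,226), which is the parallel.
- A black tapered piece at (152,274), lying on the wood, which is the look-alike.

The first fits the aluminium wedge. I'll confirm it in an enlarged crop. The button is at (348,173) and the mount at (283,130).

```bash
python3 - <<'E'
from h import *
a,C=load('top0.png');s,Cs=load('scene0.png')
A=cv2.resize(a[140:210,130:260],None,fx=6,fy=6,interpolation=cv2.INTER_CUBIC)[:300]
B=cv2.resize(s[170:230,250:380],None,fx=6,fy=6,interpolation=cv2.INTER_CUBIC)[:290]
cv2.imwrite('pics/c1.png',np.vstack([A,B])[:,:,::-1])
A=cv2.resize(a[90:200,240:380],None,fx=5,fy=5,interpolation=cv2.INTER_CUBIC)
cv2.imwrite('pics/c2.png',A[:,:,::-1])
B=cv2.resize(s[220:310,160:310],None,fx=5,fy=5,interpolation=cv2.INTER_CUBIC)
cv2.imwrite('pics/c3.png',B[:,:,::-1])
E
```

```text
(no output)
```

View pics/c1.png

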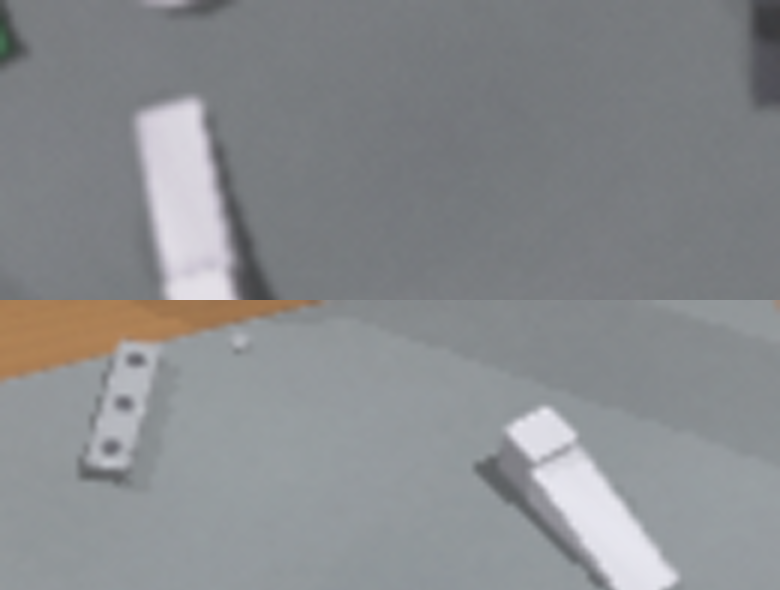

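View pics/c2.png

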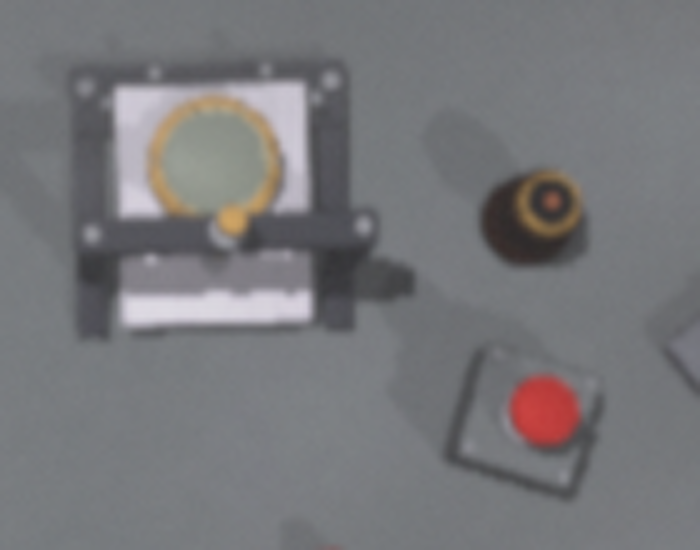

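View pics/c3.png

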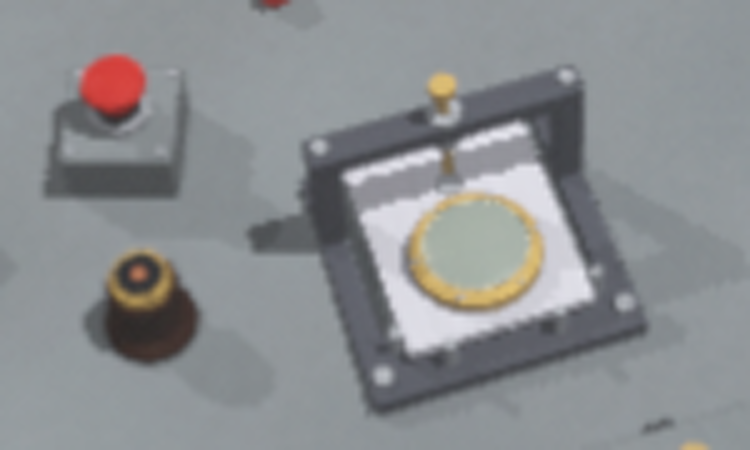

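The crop confirms it: the bright piece has a raised head block on the robot's side and tapers away from it. The bar with three holes is the parallel. Next I'll measure positions.

```bash
python3 - <<'E'
from h import *
np.set_printoptions(precision=4,suppress=True)
a,C=load('top0.png');s,Cs=load('scene0.png')
def red(im,roi):
    x0,y0,x1,y1=roi;h=cv2.cvtColor(im,cv2.COLOR_RGB2HSV)
    m=((h[...,0]<8)|(h[...,0]>172))&(h[...,1]>150)&(h[...,2]>100)
    k=np.zeros_like(m);k[y0:y1,x0:x1]=1;m&=k
    ys,xs=np.nonzero(m);return xs.mean(),ys.mean(),len(xs),xs.min(),xs.max(),ys.min(),ys.max()
rt=red(a,(330,155,370,190));rs=red(s,(165,225,205,260));print(rt,rs)
print('btn top',onz(C,rt[:2],.096),'scene',onz(Cs,rs[:2],.096))
def wedge(im,roi):
    x0,y0,x1,y1=roi;g=im.min(2);m=np.zeros(g.shape,np.uint8);m[y0:y1,x0:x1]=(g[y0:y1,x0:x1]>185)
    c=max(cv2.findContours(m,0,2)[0],key=cv2.contourArea)
    rc=cv2.minAreaRect(c);return cv2.boxPoints(rc),cv2.contourArea(c),c
b,ar,c=wedge(a,(140,145,190,205));print(b,ar)
print('z=.048',onz(C,b,.048));print('z=.017',onz(C,b,.017))
b,ar,c2=wedge(s,(325,180,375,230));print(b,ar);
print('z=.048',onz(Cs,b,.048));print('z=.017',onz(Cs,b,.017))
b,ar,c3=wedge(a,(255,146,315,165));print('front',b)
print(onz(C,b,.032))
b=np.array([[240+131/5,90+327/5],[240+312/5,90+318/5]]);print(onz(C,b,.03))
b=np.array([[160+345/5,220+180/5],[160+525/5,220+125/5],[160+410/5,220+352/5],[160+597/5,220+297/5]]);print(onz(Cs,b,.037))
# pin head top
print(onz(C,[[240+233/5,90+218/5]],.153),onz(Cs,[[160+442/5,220+83/5]],.153))
E
```

```text
(np.float64(348.4017094017094), np.float64(171.67521367521368), 117, np.int64(343), np.int64(354), np.int64(166), np.int64(177)) (np.float64(182.2843137254902), np.float64(236.57843137254903), 102, np.int64(177), np.int64(188), np.int64(231), np.int64(242))
btn top [[ 0.5329 -0.2702  0.096 ]] scene [[ 0.5347 -0.2683  0.096 ]]
[[152.256 158.408]
 [162.376 156.568]
 [169.064 193.352]
 [158.944 195.192]] 326.5
z=.048 [[0.5864 0.3252 0.048 ]
 [0.5917 0.2935 0.048 ]
 [0.4769 0.2723 0.048 ]
 [0.4715 0.3037 0.048 ]]
z=.017 [[0.5909 0.3343 0.017 ]
 [0.5964 0.3017 0.017 ]
 [0.4783 0.2798 0.017 ]
 [0.4728 0.3122 0.017 ]]
[[333.4413 191.8912]
 [340.8643 186.4047]
 [362.6027 215.8154]
 [355.1797 221.302 ]] 273.5
z=.048 [[0.4776 0.2732 0.048 ]
 [0.4625 0.3077 0.048 ]
 [0.6047 0.3262 0.048 ]
 [0.6179 0.2931 0.048 ]]
z=.017 [[0.4548 0.2859 0.017 ]
 [0.4393 0.3213 0.017 ]
 [0.5849 0.3402 0.017 ]
 [0.5983 0.3063 0.017 ]]
front [[265. 149.]
 [301. 149.]
 [301. 154.]
 [265. 154.]]
[[ 0.614  -0.0265  0.032 ]
 [ 0.6128 -0.14    0.032 ]
 [ 0.5969 -0.1397  0.032 ]
 [ 0.5982 -0.0263  0.032 ]]
[[ 0.594  -0.0301  0.03  ]
 [ 0.5985 -0.1444  0.03  ]]
[[ 0.6123 -0.1406  0.037 ]
 [ 0.6076 -0.0186  0.037 ]
 [ 0.7432 -0.1347  0.037 ]
 [ 0.742  -0.0146  0.037 ]]
[[ 0.6363 -0.0833  0.153 ]] [[ 0.6371 -0.0786  0.153 ]]
```

```bash
cat >> h.py <<'E'
def togo(p,yaw):
    """p: TCP world target; yaw deg: tool x = -(cos,sin) horizontally, z down. prints tool-frame shift, rotvec"""
    st=r.read_state();R0=q2R(st['tool_rot']);y=np.radians(yaw)
    x=np.array([-np.cos(y),-np.sin(y),0]);z=np.array([0,0,-1.]);Rt=np.c_[x,np.cross(z,x),z]
    d=R0.T@(np.array(p)-st['position']);w=R.from_matrix(R0.T@Rt).as_rotvec(degrees=True)
    print('t',round(st['time'],2),'pos',st['position'].round(4),'shift mm',(d*1000).round(1),'rot',w.round(2),'F',st['contact_force'].round(1),'gap',round(st['finger_gap'],3))
E
python3 - <<'E'
from h import *
togo([.50,.25,.23],0);togo([.534,-.269,.15],0);togo([.534,-.269,.15],-15)
E
```

```text
t 0.15 pos [0.1687 0.6531 0.2305] shift mm [-421.6 -307.5    1. ] rot [-8.000e-02 -1.000e-02 -1.448e+01] F [-0.3 -0.6  1.2] gap 1.001
t 0.15 pos [0.1687 0.6531 0.2305] shift mm [-584.3 -801.4   81.7] rot [-8.000e-02 -1.000e-02 -1.448e+01] F [-0.3 -0.6  1.2] gap 1.001
t 0.15 pos [0.1687 0.6531 0.2305] shift mm [-584.3 -801.4   81.7] rot [-0.08  0.    0.52] F [-0.3 -0.6  1.2] gap 1.001
```

step_arm(
  moves=[
    [-1,-0.05,-0.04,0,0,0,-2],
    [-1,-0.1,-0.075,0,0,0,-4],
    [-1,-0.15,-0.11,0,0,0,-6],
    [-1,-0.2,-0.145,0,0,0,-8],
    [-1,-0.25,-0.18,0,0,0,-10],
    [-1,-0.3,-0.22,0,0,0,-12],
    [-1,-0.36,-0.265,0,0,0,-14.5],
    [-1,-0.42,-0.307,0,0,0,-14.5],
  ],
)

```text
time: 1.15
position: [0.4835, 0.268, 0.231]
tool_rot: [-0.0, -0.0, 1.0, -0.001]
contact_force: [0.8, -0.5, 0.0]
finger_gap: 0.003
```

```bash
python3 - <<'E'
from h import *
snap('wrist','w1.png')
togo([.534,-.269,.15],0);togo([.534,-.269,.2],0)
print(r.read_state()['q'])
E
```

```text
t 1.2 pos [0.4899 0.2585 0.2312] shift mm [ -50.6 -526.3   85. ] rot [-0.4   0.24 -0.74] F [ 5.1 -6.2  0.1] gap -0.004
t 1.2 pos [0.4899 0.2585 0.2312] shift mm [ -50.8 -526.6   35. ] rot [-0.4   0.24 -0.74] F [ 5.1 -6.2  0.1] gap -0.004
[-0.64806753  0.26972222  0.1001514   1.83042278 -0.02144283  1.04286664
  1.01709866]
```

View pics/w1.png

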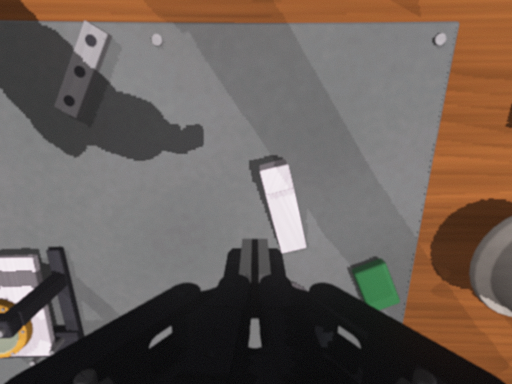

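The wedge is at (285,205) with its head up at (275,175), on the robot's side. Its thin end is at (293,250), and in this picture down is +x. I'll measure it, then carry on to the button.

```bash
python3 - <<'E'
from h import *
np.set_printoptions(precision=4,suppress=True)
a,C=load('w1.png')
cv2.imwrite('pics/w1c.png',cv2.resize(a[145:265,235:325],None,fx=5,fy=5,interpolation=cv2.INTER_CUBIC)[:,:,::-1])
g=a.min(2);m=np.zeros(g.shape,np.uint8);m[145:265,235:325]=g[145:265,235:325]>170
c=max(cv2.findContours(m,0,2)[0],key=cv2.contourArea);ap=cv2.approxPolyDP(c,3,True).reshape(-1,2);print(ap)
print(onz(C,ap,.048));print(onz(C,ap,.017))
E
```

```text
[[287 165]
 [260 172]
 [282 252]
 [305 247]]
[[0.4712 0.3045 0.048 ]
 [0.4793 0.2741 0.048 ]
 [0.5805 0.302  0.048 ]
 [0.5736 0.3301 0.048 ]]
[[0.4773 0.3079 0.017 ]
 [0.4862 0.2746 0.017 ]
 [0.5971 0.3052 0.017 ]
 [0.5895 0.336  0.017 ]]
```

View pics/w1c.png

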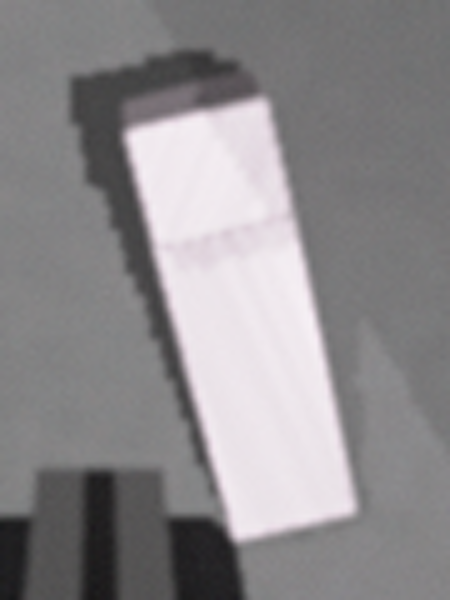

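step_arm(
  moves=[
    [-1,-0.006,-0.06,0,0,0,0],
    [-1,-0.012,-0.12,0,0,0,0],
    [-1,-0.018,-0.18,0,0,0,0],
    [-1,-0.024,-0.24,0,0,0,0],
    [-1,-0.03,-0.3,0,0,0,0],
    [-1,-0.036,-0.36,0,0,0,0],
    [-1,-0.042,-0.42,0,0,0,0],
    [-1,-0.05,-0.48,0,0,0,0],
  ],
)

```text
time: 2.2
position: [0.5336, -0.2235, 0.2346]
tool_rot: [0.002, 0.006, 1.0, -0.003]
contact_force: [0.4, -0.2, -0.0]
finger_gap: -0.005
```

step_arm(
  moves=[
    [-1,0,-0.03,0,0,0,0],
    [-1,0,-0.045,0,0,0,0],
    [-1,0,-0.045,0,0,0,0],
  ],
)

```text
time: 2.58
position: [0.5329, -0.2684, 0.2346]
tool_rot: [0.002, 0.007, 1.0, -0.003]
contact_force: [-0.6, 0.1, -0.4]
finger_gap: -0.002
```

```bash
python3 - <<'E'
from h import *
snap('wrist','w2.png')
togo([.534,-.269,.12],0)
E
```

```text
t 2.62 pos [ 0.5333 -0.267   0.2346] shift mm [ -0.3  -1.4 114.7] rot [-0.3   0.23 -0.65] F [ 0.1  0.1 -0.1] gap -0.001
```

View pics/w2.png

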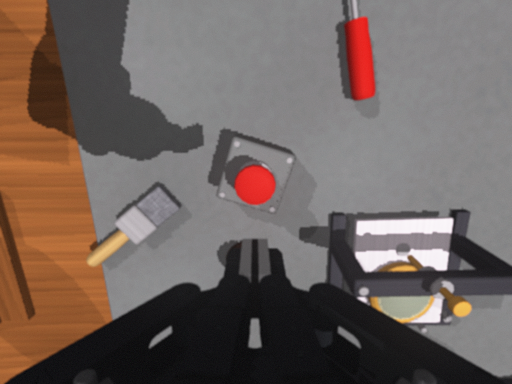

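```bash
python3 - <<'E'
from h import *
a,C=load('w2.png')
print(onz(C,[[255,184]],.097))
togo([.534,-.269,.108],0)
# mount front edge
cv2.imwrite('pics/w2c.png',cv2.resize(a[195:345,315:475],None,fx=4,fy=4,interpolation=cv2.INTER_CUBIC)[:,:,::-1])
E
```

```text
[[ 0.5312508 -0.268588   0.097    ]]
t 2.62 pos [ 0.5333 -0.267   0.2346] shift mm [ -0.2  -1.3 126.6] rot [-0.3   0.23 -0.65] F [ 0.1  0.1 -0.1] gap -0.001
```

View pics/w2c.png

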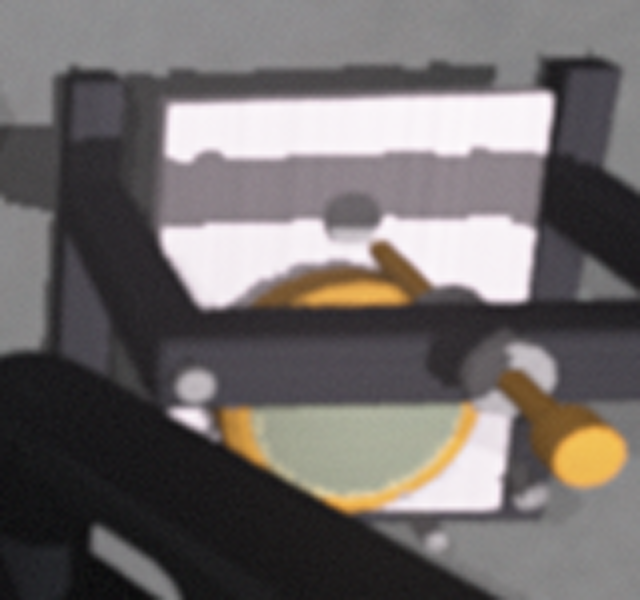

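The crop shows the plate's front edge (top of the crop), the steel pad with the pin above it, and the crossbar. Now I'll press the button.

step_arm(
  moves=[
    [-1,0,-0.001,0.04,0,0,0],
    [-1,0,-0.001,0.08,0,0,0],
    [-1,0,-0.001,0.115,0,0,0],
    [-1,0,-0.001,0.125,0,0,0],
    [-1,0,-0.001,0.131,0,0,0],
    [-1,0,-0.001,0.136,0,0,0],
  ],
)

```text
time: 3.38
position: [0.5349, -0.2687, 0.0997]
tool_rot: [0.003, 0.005, 1.0, -0.003]
contact_force: [-0.6, -0.5, 0.6]
finger_gap: -0.002
```

step_arm(
  moves=[
    [-1,0,0,0.004,0,0,0],
    [-1,0,0,0.008,0,0,0],
    [-1,0,0,0.012,0,0,0],
    [-1,0,0,0.014,0,0,0],
  ],
)

```text
time: 3.88
position: [0.535, -0.2689, 0.0881]
tool_rot: [0.004, 0.006, 1.0, -0.003]
contact_force: [-4.9, 2.1, 12.4]
finger_gap: 0.001
```

step_arm(
  moves=[
    [-1,0,0,0.003,0,0,0],
    [-1,0,0,0.005,0,0,0],
    [-1,0,0,0.007,0,0,0],
  ],
)

```text
time: 4.25
position: [0.5351, -0.2689, 0.0836]
tool_rot: [0.004, 0.006, 1.0, -0.002]
contact_force: [-6.0, 3.4, 24.0]
finger_gap: -0.001
```

step_arm(
  moves=[
    [-1,0,0,0.003,0,0,0],
    [-1,0,0,0.004,0,0,0],
    [-1,0,0,0.004,0,0,0],
  ],
)

```text
time: 4.62
position: [0.5351, -0.2689, 0.0836]
tool_rot: [0.005, 0.006, 1.0, -0.001]
contact_force: [-8.1, 4.2, 22.7]
finger_gap: -0.001
```

step_arm(
  moves=[
    [-1,0,0,0.005,0,0,0],
    [-1,0,0,0.007,0,0,0],
    [-1,0,0,0.007,0,0,0],
  ],
)

```text
time: 5.0
position: [0.5353, -0.2691, 0.0834]
tool_rot: [0.006, 0.006, 1.0, 0.0]
contact_force: [-13.7, 7.5, 39.6]
finger_gap: 0.005
```

The button is hard against its stop: 39 N, no further movement, z at 0.0834 against an expected 0.084. Next I lift off and go to the wedge.

step_arm(
  moves=[
    [-1,0,0,-0.01,0,0,0],
    [-1,0,0,-0.05,0,0,0],
    [-1,0,0,-0.1,0,0,0],
    [-1,0,0,-0.15,0,0,0],
    [-1,0,0,-0.15,0,0,0],
  ],
)

```text
time: 5.62
position: [0.5362, -0.2708, 0.2389]
tool_rot: [0.011, 0.006, 1.0, -0.002]
contact_force: [-0.0, -0.4, 0.3]
finger_gap: -0.0
```

```bash
python3 - <<'E'
from h import *
snap('wrist','w3.png')
snap('scene','s3.png')
a,C=load('w3.png')
cv2.imwrite('pics/w3c.png',np.hstack([cv2.resize(a[150:300,300:480],None,fx=4,fy=4)]) [:,:,::-1])
togo([.47,.283,.22],14.9)
E
```

```text
t 5.72 pos [ 0.5338 -0.2691  0.2342] shift mm [ 70.7 551.3  13.3] rot [ -0.1    0.73 -15.6 ] F [ 0.4 -0.9 -1. ] gap 0.003
```

View pics/w3.png

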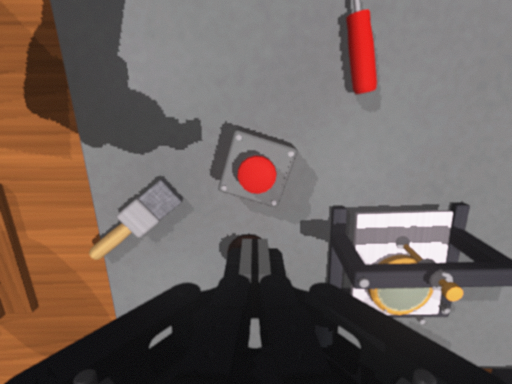

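The button cap sits lower and the pin has moved down; the mount still sags. Going to the wedge, opening the gripper on the way.

step_arm(
  moves=[
    [-1,0.008,0.06,0,0,0,-2],
    [-1,0.015,0.12,0,0,0,-4],
    [-1,0.023,0.18,0,0,0,-6],
    [-1,0.03,0.24,0,0,0,-8],
    [-1,0.037,0.3,0,0,0,-10],
    [-1,0.044,0.36,0,0,0,-12],
    [-1,0.052,0.42,0,0,0,-14],
    [-1,0.06,0.48,0,0,0,-15.6],
  ],
)

```text
time: 6.72
position: [0.4784, 0.2131, 0.232]
tool_rot: [0.005, -0.13, 0.991, -0.001]
contact_force: [0.8, 0.3, 0.4]
finger_gap: 0.002
```

```bash
python3 - <<'E'
from h import *
togo([.475,.29,.2],14.9)
E
```

```text
t 6.72 pos [0.4784 0.2131 0.232 ] shift mm [-16.2  75.3  31.8] rot [-0.23  0.57  0.06] F [0.8 0.3 0.4] gap 0.002
```

step_arm(
  moves=[
    [1,-0.008,0.04,0.015,0,0,0],
    [1,-0.016,0.075,0.032,-0.2,0.6,0],
    [1,-0.016,0.075,0.032,-0.2,0.6,0],
    [1,-0.016,0.075,0.032,-0.2,0.6,0],
  ],
)

```text
time: 7.22
position: [0.4746, 0.2885, 0.1988]
tool_rot: [-0.001, -0.13, 0.992, -0.001]
contact_force: [0.4, -0.2, -0.7]
finger_gap: 0.848
```

```bash
python3 - <<'E'
from h import *
np.set_printoptions(precision=4,suppress=True)
snap('wrist','w4.png')
a,C=load('w4.png')
g=a.min(2);m=np.zeros(g.shape,np.uint8);m[100:300,180:340]=g[100:300,180:340]>170
c=max(cv2.findContours(m,0,2)[0],key=cv2.contourArea);ap=cv2.approxPolyDP(c,3,True).reshape(-1,2);print(ap)
print(onz(C,ap,.048));print(onz(C,ap,.017))
togo([.49,.293,.05],14.9)
E
```

```text
[[241 183]
 [242 271]
 [268 271]
 [271 184]]
[[0.4782 0.2745 0.048 ]
 [0.5784 0.3009 0.048 ]
 [0.5708 0.3295 0.048 ]
 [0.4712 0.3048 0.048 ]]
[[0.4864 0.2751 0.017 ]
 [0.5973 0.3043 0.017 ]
 [0.5888 0.336  0.017 ]
 [0.4787 0.3086 0.017 ]]
t 7.28 pos [0.475  0.2881 0.1993] shift mm [-15.9   1.1 149.3] rot [-0.09 -0.09 -0.05] F [-0.6 -0.1  1.1] gap 0.924
```

View pics/w4.png

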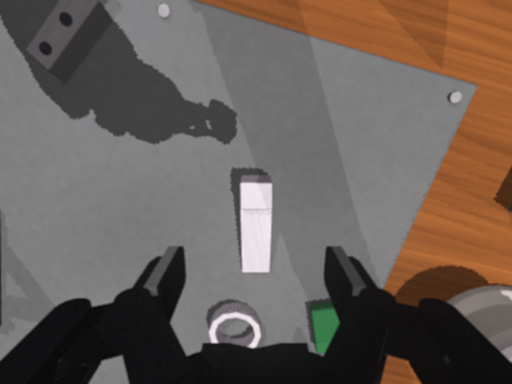

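The wedge is at (255,225), lined up with the fingers, head at (256,192). Descending on the head.

```bash
python3 - <<'E'
from h import *
togo([.489,.2935,.014],14.4)
E
```

```text
t 7.28 pos [0.475  0.2881 0.1993] shift mm [-15.2   1.9 185.3] rot [-0.09 -0.09  0.45] F [-0.6 -0.1  1.1] gap 0.924
```

step_arm(
  moves=[
    [1,-0.008,0.001,0.05,0,0,-0.5],
    [1,-0.015,0.002,0.1,0,0,-0.5],
    [1,-0.015,0.002,0.14,0,0,-0.5],
    [1,-0.015,0.002,0.165,0,0,-0.5],
    [1,-0.015,0.002,0.18,0,0,-0.5],
    [1,-0.015,0.002,0.18,0,0,-0.5],
  ],
)

```text
time: 8.02
position: [0.4889, 0.2926, 0.019]
tool_rot: [-0.001, -0.133, 0.991, -0.001]
contact_force: [-0.8, -0.1, -0.2]
finger_gap: 0.997
```

```bash
python3 - <<'E'
from h import *
togo([.489,.2935,.014],14.4)
E
```

```text
t 8.03 pos [0.4889 0.2926 0.019 ] shift mm [-0.4  0.8  5. ] rot [-0.13 -0.15  0.88] F [-0.8 -0.1 -0.2] gap 0.997
```

step_arm(
  moves=[
    [0.3,0,0.001,0.003,0,0,0.9],
    [0,0,0.001,0.004,0,0,0.9],
    [-0.3,0,0.001,0.004,0,0,0.9],
    [-1,0,0.001,0.004,0,0,0.9],
    [-1,0,0.001,0.004,0,0,0.9],
    [-1,0,0.001,0.004,0,0,0.9],
  ],
  force=60,
)

```text
time: 8.78
position: [0.489, 0.2939, 0.0158]
tool_rot: [-0.001, -0.125, 0.992, -0.001]
contact_force: [-0.9, -1.6, 6.9]
finger_gap: 0.39
```

```bash
python3 - <<'E'
from h import *
togo([.489,.2935,.014],14.4)
E
```

```text
t 8.78 pos [0.489  0.2939 0.0158] shift mm [ 0.1 -0.4  1.8] rot [-0.11 -0.08 -0.02] F [-0.9 -1.6  6.9] gap 0.39
```

step_arm(
  moves=[
    [-1,0,0,-0.02,0,0,0],
    [-1,0,0,-0.05,0,0,0],
    [-1,0,0,-0.08,0,0,0],
    [-1,0,0,-0.08,0,0,0],
  ],
)

```text
time: 9.28
position: [0.4901, 0.2948, 0.0973]
tool_rot: [0.001, -0.125, 0.992, -0.0]
contact_force: [0.8, 1.2, -2.6]
finger_gap: 0.388
```

```bash
python3 - <<'E'
from h import *
np.set_printoptions(precision=4,suppress=True)
a,C=load('w2.png')
p=onz(C,[[355.9,219.8],[453.6,217.8]],.033);print('w2',p,p.mean(0))
a,C=load('w3.png')
cv2.imwrite('pics/w3c.png',cv2.resize(a[190:270,320:480],None,fx=5,fy=5,interpolation=cv2.INTER_CUBIC)[:,:,::-1])
a,C=load('top0.png');p=onz(C,[[240+128/5,90+327/5],[240+312/5,90+318/5]],.028);print('top',p,p.mean(0))
a,C=load('scene0.png');p=onz(C,[[160+345/5,220+180/5],[160+525/5,220+125/5]],.033);print('sc',p,p.mean(0))
togo([.44,-.07,.1],2.2)
snap('wrist','w5.png')
E
```

```text
w2 [[ 0.5968 -0.1425  0.033 ]
 [ 0.5953 -0.0221  0.033 ]] [ 0.5961 -0.0823  0.033 ]
top [[ 0.5943 -0.0283  0.028 ]
 [ 0.5988 -0.1447  0.028 ]] [ 0.5965 -0.0865  0.028 ]
sc [[ 0.6097 -0.1402  0.033 ]
 [ 0.6051 -0.0179  0.033 ]] [ 0.6074 -0.0791  0.033 ]
t 9.28 pos [0.4901 0.2948 0.0973] shift mm [ 139.1 -340.9   -2.9] rot [-0.01  0.13 12.18] F [ 0.8  1.2 -2.6] gap 0.388
```

View pics/w3c.png

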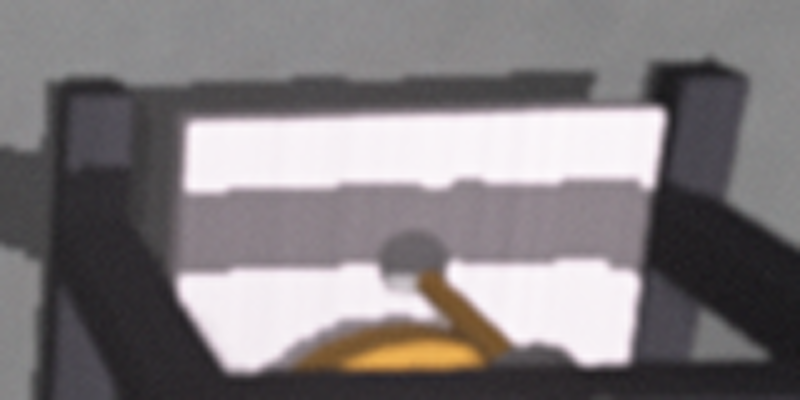

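View pics/w5.png

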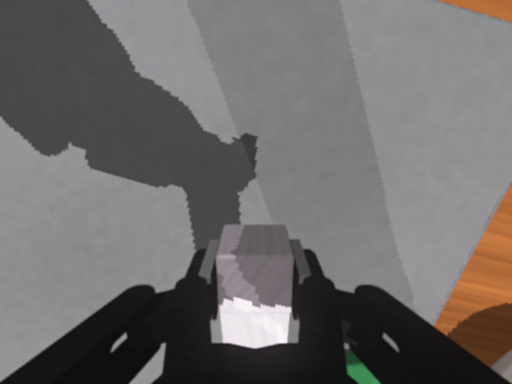

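The wedge is held squarely in the fingers. Carrying it to in front of the mount.

step_arm(
  moves=[
    [-1,0.025,-0.05,0,0,0,2],
    [-1,0.045,-0.1,0,0,0,4],
    [-1,0.065,-0.15,0,0,0,6],
    [-1,0.085,-0.2,0,0,0,8],
    [-1,0.105,-0.25,0,0,0,10],
    [-1,0.122,-0.3,0,0,0,12],
    [-1,0.137,-0.35,0,0,0,12.5],
    [-1,0.137,-0.35,0,0,0,12.5],
  ],
)

```text
time: 10.32
position: [0.4412, -0.0834, 0.0951]
tool_rot: [-0.002, -0.012, 1.0, -0.002]
contact_force: [-0.0, 0.7, -2.6]
finger_gap: 0.39
```

```bash
python3 - <<'E'
from h import *
for n in('wrist','scene','top'): snap(n,n+'6.png')
togo([.445,-.082,.03],2)
s,_=load('scene6.png');t,_=load('top6.png')
cv2.imwrite('pics/c6.png',np.vstack([cv2.resize(s[190:310,160:310],None,fx=4,fy=4,interpolation=cv2.INTER_CUBIC)])[:,:,::-1])
E
```

```text
t 10.47 pos [ 0.4424 -0.0781  0.0954] shift mm [-2.7 -3.9 65.4] rot [-0.07 -0.18 -0.06] F [ 0.1  1.6 -3. ] gap 0.384
```

View pics/wrist6.png

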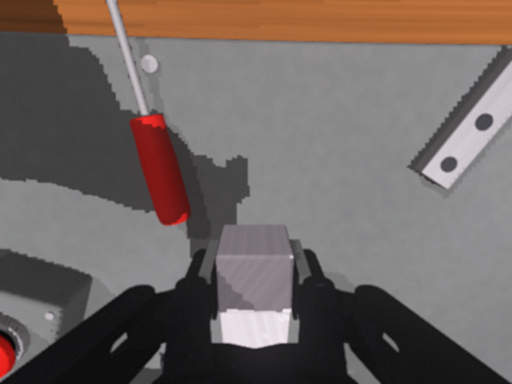

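View pics/c6.png

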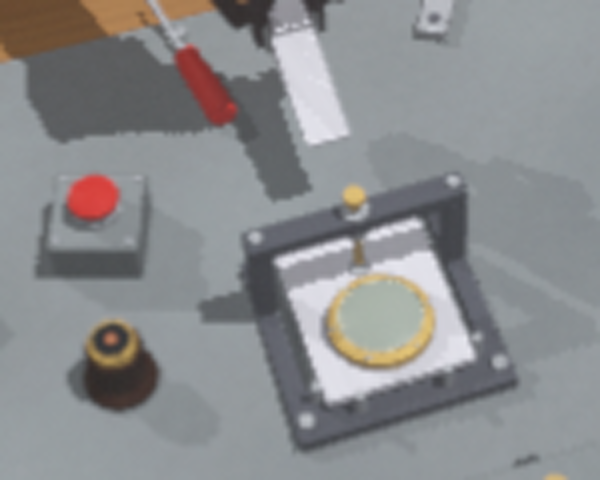

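```bash
python3 - <<'E'
from h import *
np.set_printoptions(precision=4,suppress=True)
a,C=load('wrist6.png')
print('sd',onz(C,[[175,222],[190,215],[135,118],[165,115]],.03))
print('wrist btn box',onz(C,[[92,283]],.058))
a,C=load('scene6.png')
q=lambda l:np.array([[160+x/4,190+y/4] for x,y in l])
zb=.0954-.0038
print('tip top',onz(C,q([[310,146],[349,133]]),zb+.005))
p=onz(C,q([[276,264],[422,218]]),.033);print('edge',p,p.mean(0))
p=onz(C,q([[276,264],[326,404]]),.033);print('side',p,np.diff(p,axis=0));
p=onz(C,q([[422,218],[474,358]]),.033);print('side',p,np.diff(p,axis=0));
a,C=load('top6.png')
cv2.imwrite('pics/t6c.png',cv2.resize(a[110:230,240:340],None,fx=6,fy=5,interpolation=cv2.INTER_CUBIC)[:,:,::-1])
E
```

```text
sd [[ 0.451  -0.144   0.03  ]
 [ 0.445  -0.1323  0.03  ]
 [ 0.375  -0.1668  0.03  ]
 [ 0.3725 -0.1462  0.03  ]]
wrist btn box [[ 0.487  -0.1968  0.058 ]]
tip top [[ 0.5513 -0.092   0.0966]
 [ 0.5486 -0.0588  0.0966]]
edge [[ 0.6097 -0.1402  0.033 ]
 [ 0.6037 -0.0158  0.033 ]] [ 0.6067 -0.078   0.033 ]
side [[ 0.6097 -0.1402  0.033 ]
 [ 0.7426 -0.1363  0.033 ]] [[0.1329 0.004  0.    ]]
side [[ 0.6037 -0.0158  0.033 ]
 [ 0.7394 -0.0165  0.033 ]] [[ 0.1356 -0.0008  0.    ]]
```

View pics/t6c.png

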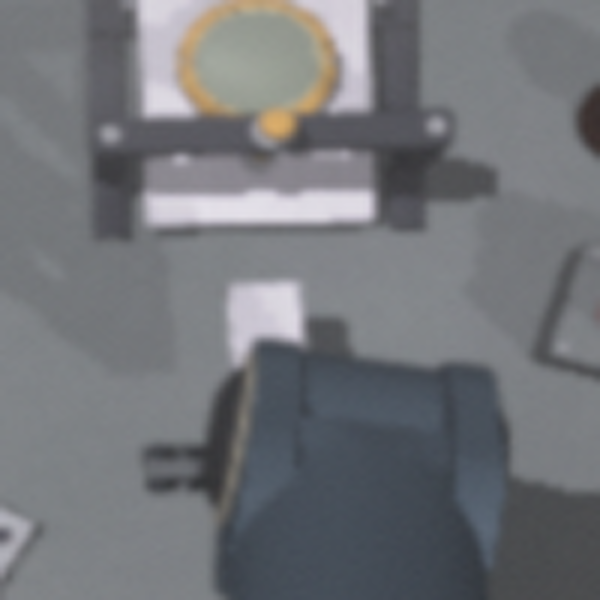

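step_arm(
  moves=[
    [-1,-0.005,-0.005,0.03,0,0,0],
    [-1,-0.01,-0.005,0.055,0,0,0],
    [-1,-0.01,-0.005,0.072,0,0,0],
    [-1,-0.01,-0.005,0.078,0,0,0],
    [-1,-0.01,-0.005,0.078,0,0,0],
  ],
)

```text
time: 11.1
position: [0.4524, -0.0817, 0.0172]
tool_rot: [-0.002, -0.018, 1.0, -0.0]
contact_force: [-0.2, -0.2, -2.0]
finger_gap: 0.391
```

```bash
python3 - <<'E'
from h import *
snap('scene','s7.png')
togo([.48,-.083,.0155],1.7)
s,C=load('s7.png')
cv2.imwrite('pics/c7.png',cv2.resize(s[200:300,190:290],None,fx=6,fy=6,interpolation=cv2.INTER_CUBIC)[:,:,::-1])
E
```

```text
t 11.15 pos [ 0.4526 -0.0822  0.0176] shift mm [-27.3  -1.8   2. ] rot [-0.06 -0.15  0.32] F [ 1.2  0.1 -2.5] gap 0.387
```

View pics/c7.png

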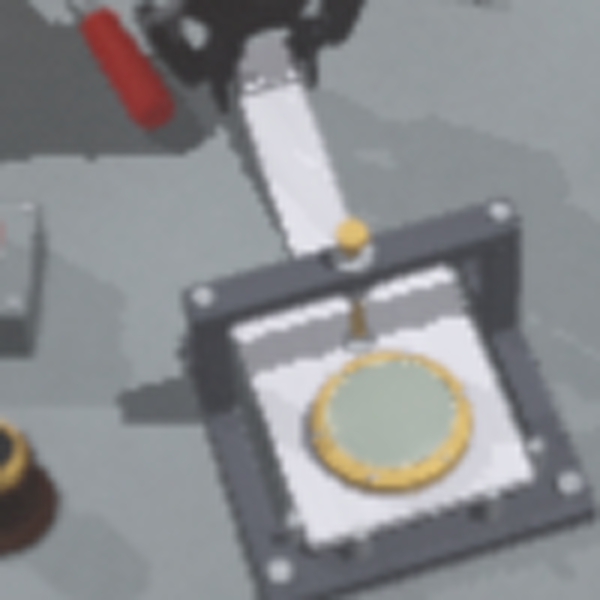

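The wedge is low in front of the mount and heading for the gap; its tip is hidden by the crossbar in this view. Feeding it in.

step_arm(
  moves=[
    [-1,-0.005,-0.001,0.001,0,0,0],
    [-1,-0.014,-0.001,0.002,0,0,0],
    [-1,-0.023,-0.001,0.002,0,0,0],
    [-1,-0.032,-0.001,0.002,0,0,0],
    [-1,-0.04,-0.001,0.002,0,0,0],
    [-1,-0.045,-0.001,0.002,0,0,0],
  ],
)

```text
time: 11.9
position: [0.4974, -0.0817, 0.0158]
tool_rot: [-0.002, -0.018, 1.0, -0.0]
contact_force: [-8.1, 0.6, 10.8]
finger_gap: 0.391
```

```bash
python3 - <<'E'
from h import *
snap('wrist','w8.png');snap('top','t8.png')
togo([.51,-.082,.0155],1.7)
s,C=load('t8.png')
cv2.imwrite('pics/c8.png',cv2.resize(s[100:200,230:350],None,fx=5,fy=5,interpolation=cv2.INTER_CUBIC)[:,:,::-1])
E
```

```text
t 12.0 pos [ 0.4981 -0.0817  0.0158] shift mm [-11.9  -0.7   0.2] rot [-0.06 -0.15  0.32] F [-2.3  0.7  3.7] gap 0.387
```

View pics/c8.png

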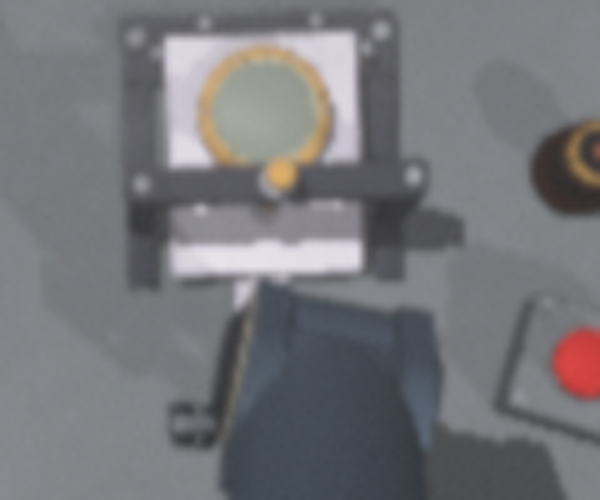

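View pics/w8.png

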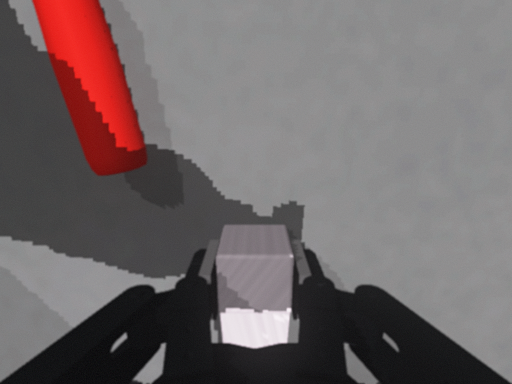

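step_arm(
  moves=[
    [-1,-0.004,-0.001,-0.001,0,0,0],
    [-1,-0.008,-0.001,-0.001,0,0,0.3],
    [-1,-0.012,-0.001,-0.001,0,0,0.3],
    [-1,-0.015,-0.001,-0.001,0,0,0.3],
    [-1,-0.018,-0.001,-0.001,0,0,0.3],
  ],
)

```text
time: 12.62
position: [0.5139, -0.082, 0.0161]
tool_rot: [-0.004, -0.015, 1.0, -0.0]
contact_force: [-8.6, 0.3, 1.5]
finger_gap: 0.389
```

step_arm(
  moves=[
    [-1,-0.003,0,0,0,0,0],
    [-1,-0.006,0,0,0,0,0],
    [-1,-0.008,0,0,0,0,0],
    [-1,-0.01,0,0,0,0,0],
  ],
)

```text
time: 13.12
position: [0.518, -0.0819, 0.0158]
tool_rot: [-0.01, -0.014, 1.0, 0.0]
contact_force: [-14.4, 1.1, 11.0]
finger_gap: 0.389
```

```bash
python3 - <<'E'
from h import *
togo([.53,-.081,.0155],1.7)
E
```

```text
t 13.12 pos [ 0.518  -0.0819  0.0158] shift mm [-12.    0.5   0.1] rot [ 0.06 -1.1  -0.05] F [-14.4   1.1  11. ] gap 0.389
```

```bash
python3 - <<'E'
from h import *
snap('top','t9.png');snap('scene','s9.png')
togo([.53,-.081,.0155],1.7)
s,C=load('t9.png');u,_=load('s9.png')
cv2.imwrite('pics/c9.png',np.hstack([cv2.resize(s[105:185,250:330],None,fx=5,fy=5,interpolation=cv2.INTER_CUBIC),cv2.resize(u[225:305,200:280],None,fx=5,fy=5,interpolation=cv2.INTER_CUBIC)])[:,:,::-1])
E
```

```text
t 13.22 pos [ 0.5188 -0.0819  0.0158] shift mm [-11.2   0.6   0.1] rot [ 0.05 -1.01 -0.04] F [-12.4  -0.3   8.9] gap 0.387
```

View pics/c9.png

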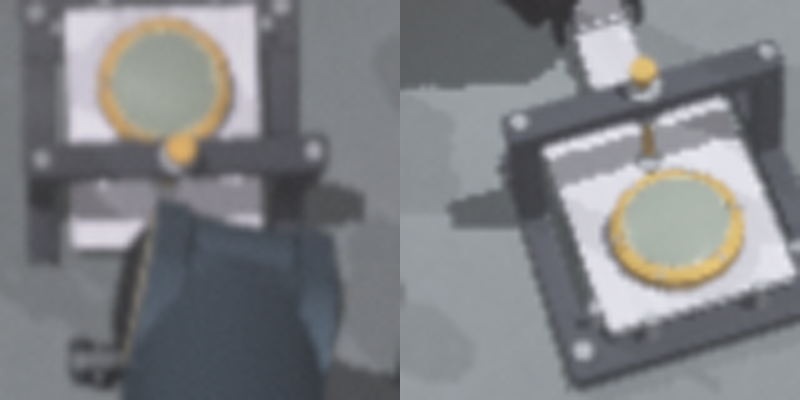

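step_arm(
  moves=[
    [-1,-0.005,0,-0.001,0,-1,0],
    [-1,-0.008,0,-0.001,0,-1,0],
    [-1,-0.01,0,-0.001,0,-1,0],
    [-1,-0.011,0,-0.001,0,-1,0],
  ],
)

```text
time: 13.72
position: [0.5248, -0.0817, 0.0158]
tool_rot: [-0.005, -0.014, 1.0, 0.001]
contact_force: [-10.0, -0.1, 5.7]
finger_gap: 0.387
```

```bash
python3 - <<'E'
from h import *
togo([.53,-.081,.0155],1.7)
E
```

```text
t 13.72 pos [ 0.5248 -0.0817  0.0158] shift mm [-5.2  0.6  0.3] rot [ 0.12 -0.6  -0.09] F [-10.   -0.1   5.7] gap 0.387
```

step_arm(
  moves=[
    [-1,-0.006,0,-0.001,0,-0.6,0],
    [-1,-0.008,0,-0.001,0,-0.6,0],
    [-1,-0.0095,0,-0.001,0,-0.6,0],
    [-1,-0.011,0,-0.001,0,-0.6,0],
  ],
)

```text
time: 14.22
position: [0.5308, -0.0816, 0.0159]
tool_rot: [-0.005, -0.014, 1.0, 0.002]
contact_force: [-10.1, -0.7, 3.3]
finger_gap: 0.392
```

```bash
python3 - <<'E'
from h import *
togo([.54,-.081,.0155],1.7)
E
```

```text
t 14.22 pos [ 0.5308 -0.0816  0.0159] shift mm [-9.2  0.3  0.3] rot [ 0.18 -0.58 -0.14] F [-10.1  -0.7   3.3] gap 0.392
```

step_arm(
  moves=[
    [-1,-0.006,0,-0.001,0,-0.6,0],
    [-1,-0.008,0,-0.001,0,-0.6,0],
    [-1,-0.009,0,-0.001,0,-0.6,0],
    [-1,-0.01,0,-0.001,0,-0.6,0],
  ],
)

```text
time: 14.72
position: [0.5358, -0.0815, 0.0159]
tool_rot: [-0.005, -0.013, 1.0, 0.002]
contact_force: [-9.7, 0.1, 3.6]
finger_gap: 0.387
```

```bash
python3 - <<'E'
from h import *
snap('wrist','w10.png');snap('scene','s10.png')
togo([.54,-.081,.0155],1.7)
u,_=load('s10.png');w,_=load('s9.png')
cv2.imwrite('pics/c10.png',np.hstack([cv2.resize(v[225:305,200:280],None,fx=5,fy=5,interpolation=cv2.INTER_CUBIC) for v in(w,u)])[:,:,::-1])
E
```

```text
t 14.82 pos [ 0.5362 -0.0815  0.0159] shift mm [-3.8  0.4  0.3] rot [ 0.24 -0.52 -0.18] F [-10.   -0.9   2.7] gap 0.39
```

View pics/c10.png

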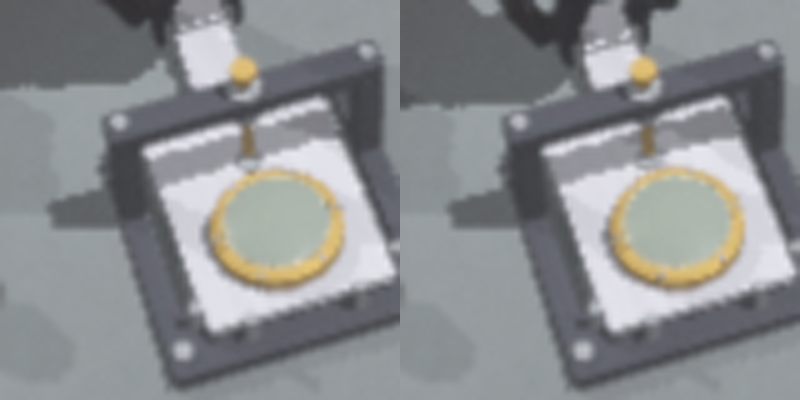

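step_arm(
  moves=[
    [-1,-0.005,0,-0.001,0,-0.5,0],
    [-1,-0.006,0,-0.001,0,-0.5,0],
    [-1,-0.007,0,-0.001,0,-0.5,0],
  ],
)

```text
time: 15.2
position: [0.5386, -0.0814, 0.0159]
tool_rot: [-0.005, -0.013, 1.0, 0.003]
contact_force: [-10.0, -0.3, 2.3]
finger_gap: 0.386
```

step_arm(
  moves=[
    [-1,-0.005,0,-0.001,0,-0.5,0],
    [-1,-0.006,0,-0.001,0,-0.5,0],
    [-1,-0.007,0,-0.001,0,-0.5,0],
  ],
)

```text
time: 15.58
position: [0.5412, -0.0814, 0.0159]
tool_rot: [-0.005, -0.013, 1.0, 0.003]
contact_force: [-9.4, -0.7, 2.3]
finger_gap: 0.383
```

step_arm(
  moves=[
    [-1,-0.005,0,-0.001,0,-0.5,0],
    [-1,-0.006,0,-0.001,0,-0.5,0],
    [-1,-0.007,0,-0.001,0,-0.5,0],
  ],
)

```text
time: 15.95
position: [0.5439, -0.0813, 0.0159]
tool_rot: [-0.005, -0.012, 1.0, 0.003]
contact_force: [-9.7, 0.6, 1.5]
finger_gap: 0.389
```

```bash
python3 - <<'E'
from h import *
togo([.55,-.081,.0155],1.7)
E
```

```text
t 15.95 pos [ 0.5439 -0.0813  0.0159] shift mm [-6.1  0.2  0.4] rot [ 0.41 -0.58 -0.3 ] F [-9.7  0.6  1.5] gap 0.389
```

step_arm(
  moves=[
    [-1,-0.005,0,0,0,-0.5,0],
    [-1,-0.006,0,0,0,-0.5,0],
    [-1,-0.007,0,0,0,-0.5,0],
  ],
)

```text
time: 16.32
position: [0.5445, -0.0813, 0.0159]
tool_rot: [-0.007, -0.012, 1.0, 0.004]
contact_force: [-16.8, 0.0, 16.0]
finger_gap: 0.391
```

step_arm(
  moves=[
    [-1,-0.005,0,-0.0005,0,-0.5,0],
    [-1,-0.006,0,-0.0005,0,-0.5,0],
    [-1,-0.006,0,-0.0005,0,-0.5,0],
  ],
)

```text
time: 16.7
position: [0.5458, -0.0813, 0.016]
tool_rot: [-0.008, -0.012, 1.0, 0.005]
contact_force: [-11.7, 1.1, 7.5]
finger_gap: 0.392
```

```bash
python3 - <<'E'
from h import *
snap('scene','s11.png')
togo([.55,-.081,.0155],1.7)
u,_=load('s11.png');w,_=load('s10.png')
cv2.imwrite('pics/c11.png',np.hstack([cv2.resize(v[230:280,220:280],None,fx=6,fy=6,interpolation=cv2.INTER_CUBIC) for v in(w,u)])[:,:,::-1])
E
```

```text
t 16.75 pos [ 0.5458 -0.0813  0.0159] shift mm [-4.2  0.2  0.4] rot [ 0.57 -0.86 -0.38] F [-11.7   0.1   7.6] gap 0.389
```

View pics/c11.png

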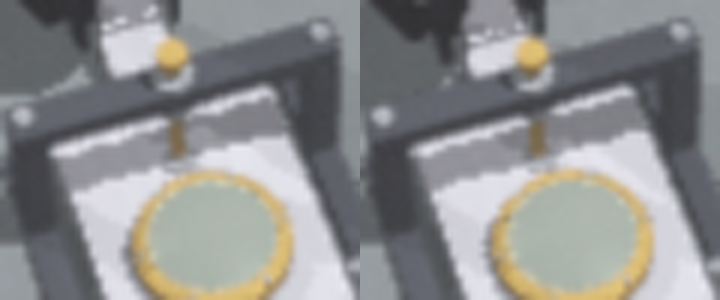

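step_arm(
  moves=[
    [-1,-0.005,0,-0.001,0,-0.8,0],
    [-1,-0.006,0,-0.001,0,-0.8,0],
    [-1,-0.006,0,-0.001,0,-0.8,0],
  ],
)

```text
time: 17.12
position: [0.5477, -0.0812, 0.016]
tool_rot: [-0.005, -0.011, 1.0, 0.005]
contact_force: [-7.5, -0.2, 0.6]
finger_gap: 0.388
```

step_arm(
  moves=[
    [-1,-0.005,0,-0.001,0,-0.6,0],
    [-1,-0.006,0,-0.001,0,-0.6,0],
    [-1,-0.006,0,-0.001,0,-0.6,0],
  ],
)

```text
time: 17.5
position: [0.5496, -0.0812, 0.016]
tool_rot: [-0.004, -0.011, 1.0, 0.006]
contact_force: [-7.5, -0.1, 1.3]
finger_gap: 0.389
```

step_arm(
  moves=[
    [-1,-0.004,0,-0.001,0.3,-0.6,0],
    [-1,-0.005,0,-0.001,0.3,-0.6,0],
    [-1,-0.0055,0,-0.001,0.3,-0.6,0],
  ],
)

```text
time: 17.88
position: [0.5505, -0.0812, 0.0159]
tool_rot: [-0.003, -0.011, 1.0, 0.004]
contact_force: [-8.2, -0.3, 0.9]
finger_gap: 0.387
```

step_arm(
  moves=[
    [-1,-0.004,0,-0.001,0.3,-0.6,0],
    [-1,-0.005,0,-0.001,0.3,-0.6,0],
    [-1,-0.0055,0,-0.001,0.3,-0.6,0],
  ],
)

```text
time: 18.25
position: [0.5511, -0.0813, 0.0158]
tool_rot: [-0.003, -0.01, 1.0, 0.002]
contact_force: [-10.0, 0.2, 2.0]
finger_gap: 0.388
```

```bash
python3 - <<'E'
from h import *
snap('scene','s12.png')
togo([.55,-.081,.0155],1.7)
u,_=load('s12.png');w,_=load('s10.png')
cv2.imwrite('pics/c12.png',np.hstack([cv2.resize(v[235:265,230:265],None,fx=10,fy=10,interpolation=cv2.INTER_CUBIC) for v in(w,u)])[:,:,::-1])
E
```

```text
t 18.3 pos [ 0.5512 -0.0812  0.0158] shift mm [1.2 0.3 0.3] rot [ 0.18 -0.35 -0.51] F [-8.8 -0.5  2.2] gap 0.389
```

View pics/c12.png

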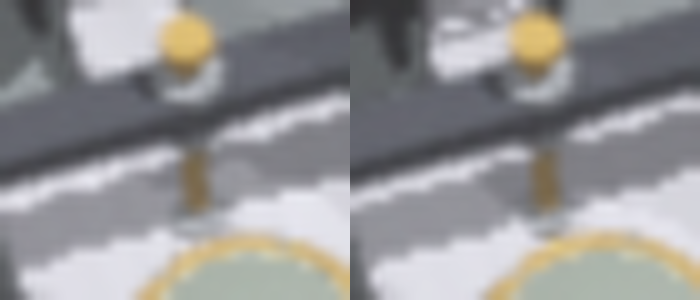

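step_arm(
  moves=[
    [-1,-0.005,0,-0.001,0,-0.4,0.3],
    [-1,-0.006,0,-0.001,0,-0.4,0.3],
    [-1,-0.006,0,-0.001,0,-0.4,0.3],
  ],
)

```text
time: 18.68
position: [0.5527, -0.0811, 0.0159]
tool_rot: [-0.004, -0.008, 1.0, 0.002]
contact_force: [-9.0, -0.6, 2.9]
finger_gap: 0.389
```

```bash
python3 - <<'E'
from h import *
togo([.55,-.081,.0155],1.7)
E
```

```text
t 18.68 pos [ 0.5527 -0.0811  0.0159] shift mm [2.7 0.2 0.4] rot [ 0.24 -0.5  -0.84] F [-9.  -0.6  2.9] gap 0.389
```

step_arm(
  moves=[
    [-1,-0.005,0,-0.001,0,-0.6,-0.4],
    [-1,-0.006,0,-0.001,0,-0.6,-0.4],
    [-1,-0.006,0,-0.001,0,-0.6,-0.4],
  ],
)

```text
time: 19.05
position: [0.5528, -0.0813, 0.0159]
tool_rot: [-0.005, -0.01, 1.0, 0.003]
contact_force: [-11.3, -0.6, 6.0]
finger_gap: 0.392
```

step_arm(
  moves=[
    [-1,-0.004,0,-0.001,0,-0.5,0],
    [-1,-0.005,0,-0.001,0,-0.5,0],
    [-1,-0.005,0,-0.001,0,-0.5,0],
  ],
)

```text
time: 19.42
position: [0.5528, -0.0814, 0.0159]
tool_rot: [-0.006, -0.01, 1.0, 0.003]
contact_force: [-11.3, 1.0, 4.4]
finger_gap: 0.384
```

step_arm(
  moves=[
    [-1,-0.005,0,-0.0015,0,-0.7,0],
    [-1,-0.0055,0,-0.0015,0,-0.7,0],
    [-1,-0.0055,0,-0.0015,0,-0.7,0],
  ],
)

```text
time: 19.8
position: [0.5529, -0.0813, 0.0159]
tool_rot: [-0.005, -0.01, 1.0, 0.004]
contact_force: [-10.4, -0.2, 0.9]
finger_gap: 0.385
```

```bash
python3 - <<'E'
from h import *
for n in ('scene','top'): snap(n,n+'13.png')
togo([.55,-.081,.0155],1.7)
u,_=load('scene13.png');w,_=load('s12.png')
cv2.imwrite('pics/c13.png',np.hstack([cv2.resize(v[235:265,230:265],None,fx=10,fy=10,interpolation=cv2.INTER_CUBIC) for v in(w,u)])[:,:,::-1])
E
```

```text
t 19.9 pos [ 0.5529 -0.0813  0.0159] shift mm [2.9 0.3 0.5] rot [ 0.44 -0.61 -0.56] F [-10.    0.3   1.2] gap 0.391
```

View pics/c13.png

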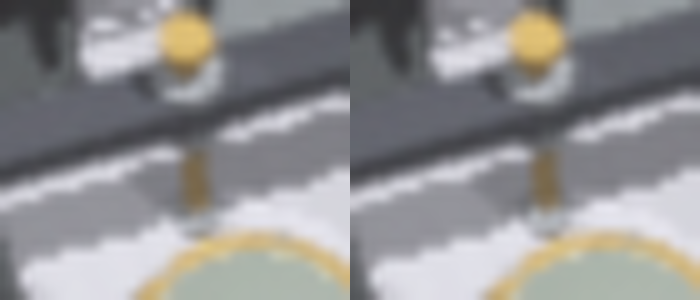

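The push is at 10.4 N with hardly any motion, where 7.5 N moved it before, so the pad has probably met the pin. I'll nudge slightly further to confirm the force climbs.

step_arm(
  moves=[
    [-1,-0.0055,0,-0.0015,0,-0.6,0],
    [-1,-0.0065,0,-0.0015,0,-0.6,0],
    [-1,-0.0065,0,-0.0015,0,-0.6,0],
  ],
)

```text
time: 20.27
position: [0.5529, -0.0812, 0.016]
tool_rot: [-0.007, -0.01, 1.0, 0.004]
contact_force: [-13.2, -0.5, 2.6]
finger_gap: 0.391
```

step_arm(
  moves=[
    [-1,-0.006,0,-0.0012,0,-0.8,0],
    [-1,-0.0072,0,-0.0012,0,-0.8,0],
    [-1,-0.0072,0,-0.0012,0,-0.8,0],
  ],
)

```text
time: 20.65
position: [0.5529, -0.0812, 0.0159]
tool_rot: [-0.007, -0.009, 1.0, 0.005]
contact_force: [-16.3, -0.3, 7.8]
finger_gap: 0.387
```

```bash
python3 - <<'E'
from h import *
for n in ('scene','top'): snap(n,n+'14.png')
togo([.55,-.081,.0155],1.7)
np.set_printoptions(precision=4,suppress=True)
# optical flow of mount / pin region between initial, s12, 13, 14
def shift(a,b,roi):
    x0,y0,x1,y1=roi
    A=cv2.cvtColor(a,cv2.COLOR_RGB2GRAY).astype(np.float32)[y0:y1,x0:x1];B=cv2.cvtColor(b,cv2.COLOR_RGB2GRAY).astype(np.float32)[y0:y1,x0:x1]
    return np.round(cv2.phaseCorrelate(A,B,cv2.createHanningWindow(A.shape[::-1],cv2.CV_32F))[0],3)
f=['scene6.png','s9.png','s10.png','s11.png','s12.png','scene13.png','scene14.png']
ims=[load(x)[0] for x in f]
for i in range(1,7): print(f[i],'lens',shift(ims[1],ims[i],(236,255,276,290)),'pinhead',shift(ims[1],ims[i],(240,230,258,250)),'btn',shift(ims[0],ims[i],(168,225,202,262)))
E
```

```text
t 20.75 pos [ 0.5529 -0.0812  0.016 ] shift mm [2.9 0.3 0.5] rot [ 0.6  -0.79 -0.62] F [-14.8   0.6   7.4] gap 0.394
s9.png lens [0. 0.] pinhead [0. 0.] btn [-0.123  0.129]
s10.png lens [-0.012 -0.171] pinhead [ 0.055 -0.17 ] btn [-0.31   0.287]
s11.png lens [0.118 0.023] pinhead [0.055 0.145] btn [0.121 0.036]
s12.png lens [0.064 0.034] pinhead [-0.063  0.079] btn [0.335 0.022]
scene13.png lens [-0.066  0.011] pinhead [0.374 0.695] btn [-0.063  0.087]
scene14.png lens [-0.108  0.038] pinhead [0.403 0.705] btn [0.044 0.086]
```

```bash
python3 - <<'E'
from h import *
a=load('scene6.png')[0];b=load('scene14.png')[0]
cv2.imwrite('pics/c14.png',np.hstack([cv2.resize(v[225:305,205:270],None,fx=6,fy=6,interpolation=cv2.INTER_CUBIC) for v in(a,b)])[:,:,::-1])
b=load('top14.png')[0];a=load('top6.png')[0]
cv2.imwrite('pics/c14t.png',np.hstack([cv2.resize(v[100:190,250:320],None,fx=5,fy=5,interpolation=cv2.INTER_CUBIC) for v in(a,b)])[:,:,::-1])
E
```

```text
(no output)
```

View pics/c14.png

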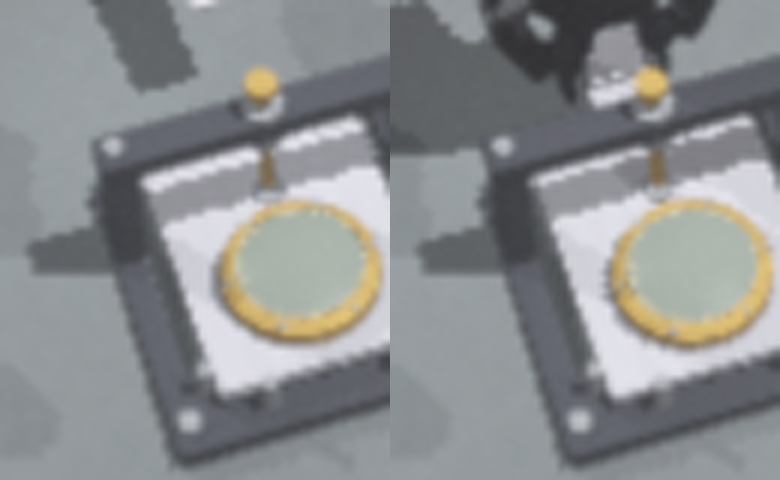

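View pics/c14t.png

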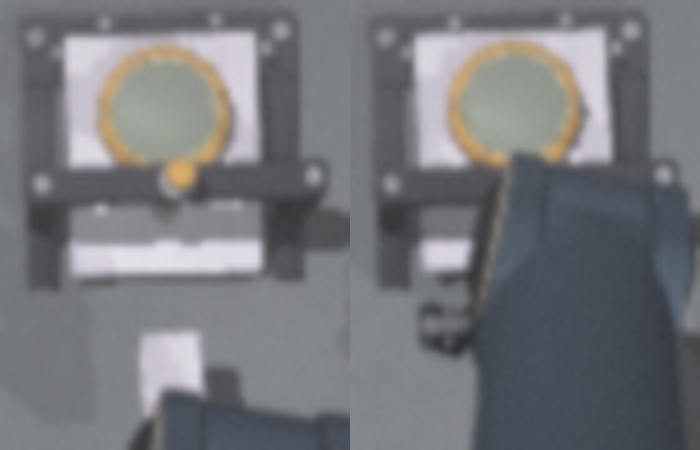

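```bash
python3 - <<'E'
from h import *
b=load('scene14.png')[0]
cv2.imwrite('pics/c14b.png',cv2.resize(b[120:310,150:310],None,fx=4,fy=3.1,interpolation=cv2.INTER_CUBIC)[:,:,::-1])
E
```

```text
(no output)
```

View pics/c14b.png

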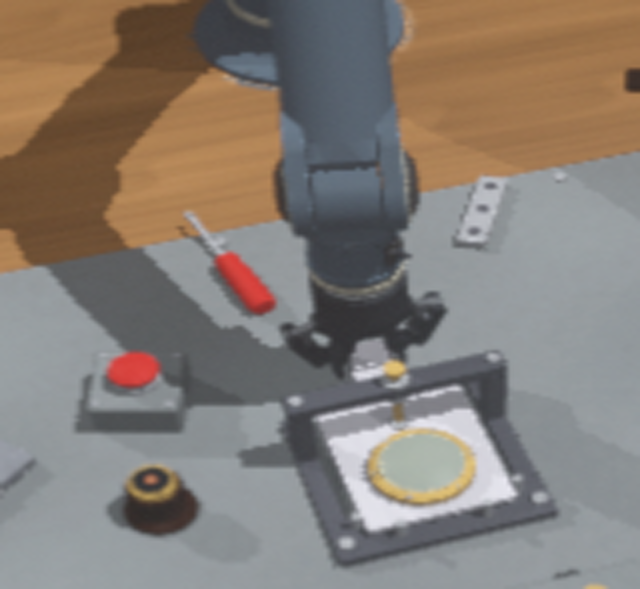

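The arm is clear of the stand, so the push resistance comes from the wedge. Relax the push, let go, back off and check pad against pin.

step_arm(
  moves=[
    [-1,-0.004,0,-0.001,0,-0.6,0],
    [-1,-0.002,0,-0.001,0,-0.6,0],
    [-1,-0.001,0,-0.001,0,-0.6,0],
    [-1,-0.001,0,-0.001,0,-0.6,0],
  ],
)

```text
time: 21.25
position: [0.5529, -0.0812, 0.0162]
tool_rot: [-0.003, -0.009, 1.0, 0.005]
contact_force: [-2.4, 0.2, -8.3]
finger_gap: 0.387
```

step_arm(
  moves=[
    [-0.1,0,0,0,0,0,0],
    [0,0,0,0,0,0,0],
    [0.2,0,0,0,0,0,0],
    [0.2,0,0,0,0,0,0],
  ],
)

```text
time: 21.75
position: [0.5536, -0.0812, 0.0166]
tool_rot: [-0.002, -0.009, 1.0, 0.005]
contact_force: [-0.4, 1.5, -0.6]
finger_gap: 0.597
```

```bash
python3 - <<'E'
from h import *
snap('scene','s15.png')
togo([.55,-.081,.0155],1.7)
E
```

```text
t 21.8 pos [ 0.5534 -0.0812  0.0165] shift mm [3.4 0.2 1. ] rot [ 0.61 -0.27 -0.63] F [-0.5  0.3  0.3] gap 0.601
```

step_arm(
  moves=[
    [0.2,0,0,-0.02,0,0,0],
    [0.2,0,0,-0.05,0,0,0],
    [0.2,0.01,0,-0.09,0,0,0],
    [0.2,0.02,0,-0.125,0,-9,0],
    [-0.5,0.033,0,-0.125,0,-18,0],
    [-1,0.033,0,-0.125,0,-27,0],
    [-1,0.033,0,-0.125,0,-36,0],
    [-1,0.033,0,-0.125,0,-36,0],
  ],
)

```text
time: 22.8
position: [0.524, -0.0759, 0.1556]
tool_rot: [0.257, 0.002, 0.966, 0.007]
contact_force: [1.0, 1.0, -0.1]
finger_gap: -0.002
```

```bash
python3 - <<'E'
from h import *
snap('wrist','w16.png')
for n in ('scene','top'): snap(n,n+'16.png')
print(r.read_state()['position'],r.read_state()['tool_rot'],r.read_state()['q'].round(2))
E
```

```text
[ 0.52516086 -0.07127218  0.15571776] [ 0.25690763 -0.00319162  0.96640093  0.00758435] [-0.36  0.16  0.5   2.33 -0.78  0.21  2.43]
```

View pics/w16.png

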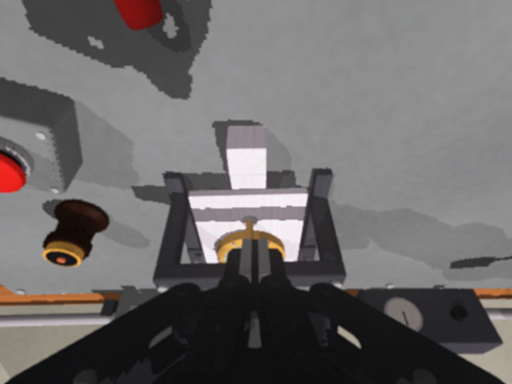

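```bash
python3 - <<'E'
from h import *
b=load('w16.png')[0]
cv2.imwrite('pics/c16.png',cv2.resize(b[180:250,200:300],None,fx=8,fy=8,interpolation=cv2.INTER_CUBIC)[:,:,::-1])
b=load('top16.png')[0]
cv2.imwrite('pics/c16t.png',cv2.resize(b[95:190,245:345],None,fx=6,fy=6,interpolation=cv2.INTER_CUBIC)[:,:,::-1])
E
```

```text
(no output)
```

View pics/c16.png

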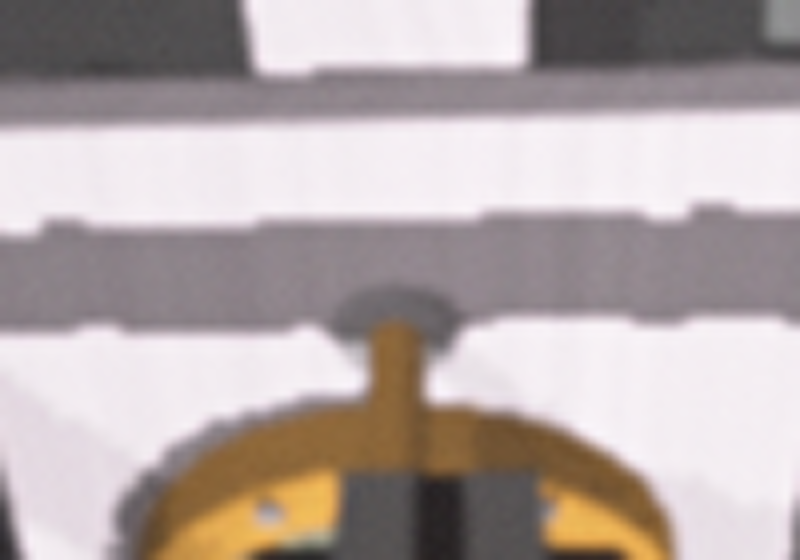

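View pics/c16t.png

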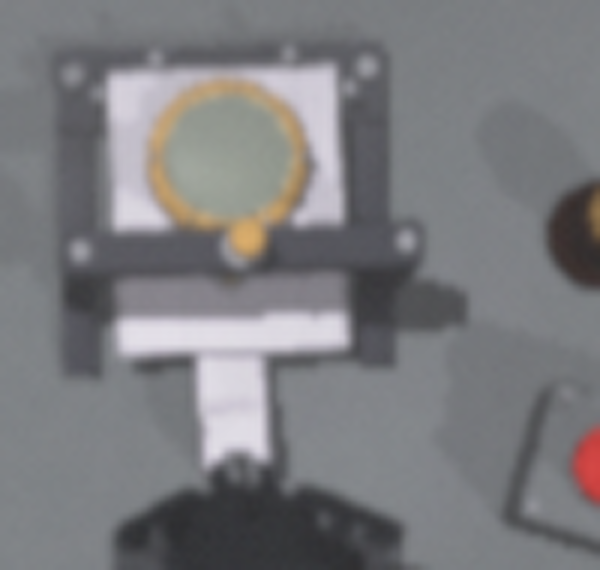

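```bash
python3 - <<'E'
from h import *
np.set_printoptions(precision=4,suppress=True)
st=r.read_state();K,D,T=cam('wrist',st)
print('cam',T[:3,3],'axis',T[:3,2])
P=[[.637,-.082,.047],[.5965,-.082,.034],[.637,-.082,.144]]
print(proj((K,D,T),P))
for d in ([0,0,-.06],[-.03,0,-.07],[-.03,0,-.08]):
    T2=T.copy();T2[:3,3]+=d;print(d,proj((K,D,T2),P),q2R(st['tool_rot']).T@np.array(d))
b=load('w16.png')[1]
E
```

```text
cam [ 0.388  -0.0736  0.2398] axis [ 0.7357  0.0156 -0.6771]
[[242.1297 222.4191]
 [241.4812 187.3723]
 [240.2523 313.1906]]
[0, 0, -0.06] [[241.0822 273.3173]
 [240.2536 236.775 ]
 [238.4343 399.2449]] [ 0.0298 -0.0008  0.0521]
[-0.03, 0, -0.07] [[241.6084 297.3881]
 [240.8726 264.745 ]
 [239.28   422.3826]] [ 0.0608 -0.0006  0.0459]
[-0.03, 0, -0.08] [[241.4232 307.4699]
 [240.6554 274.7507]
 [238.9484 439.8873]] [ 0.0658 -0.0007  0.0545]
```

step_arm(
  moves=[
    [1,0.015,-0.005,0.02,0,0,0],
    [1,0.03,-0.007,0.04,0,0,0],
    [1,0.037,-0.007,0.055,0,0,0],
    [1,0.037,-0.007,0.055,0,0,0],
    [1,0.037,-0.007,0.055,0,0,0],
    [1,0.037,-0.007,0.055,0,0,0],
  ],
)

```text
time: 23.7
position: [0.5283, -0.0707, 0.1176]
tool_rot: [0.236, 0.003, 0.972, 0.008]
contact_force: [-1.0, 0.2, -0.1]
finger_gap: 0.999
```

```bash
python3 - <<'E'
from h import *
st=r.read_state();print(st['position'],st['contact_force'],st['finger_gap'])
snap('wrist','w17.png')
b=load('w17.png')[0]
cv2.imwrite('pics/c17.png',cv2.resize(b[235:310,200:300],None,fx=8,fy=8,interpolation=cv2.INTER_CUBIC)[:,:,::-1])
E
```

```text
[ 0.52834087 -0.07070805  0.11758174] [-1.00845894  0.16436813 -0.05010951] 0.9987745578012206
```

View pics/w17.png

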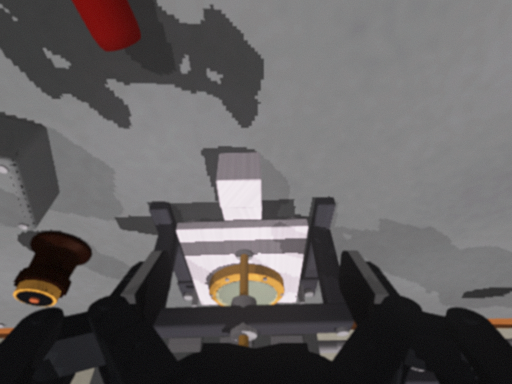

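View pics/c17.png

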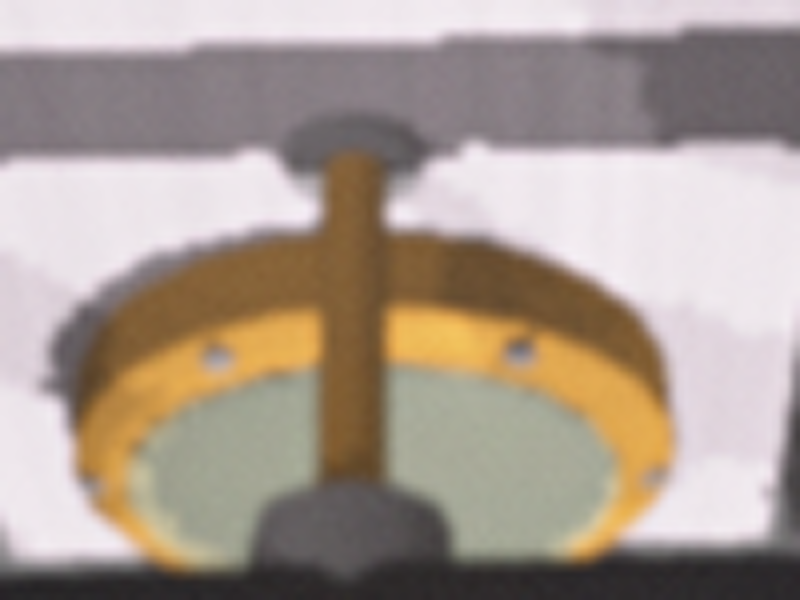

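In this view the pin tip (crop pixel 350,152) sits on the pad disc. Allowing for perspective, that fits touching to within about half a millimetre. The push evidence agrees: it moved at 7.5–9 N before and didn't move at 13 N. To be sure, I'll push lightly on the back of the head with shut fingers and see whether it holds well above the sliding force.

step_arm(
  moves=[
    [0,0.02,0,-0.03,0,8,0],
    [-1,0.04,0,-0.03,0,16,0],
    [-1,0.04,0,-0.03,0,24,0],
    [-1,0.04,0,-0.03,0,27.4,0],
    [-1,0.04,0,-0.03,0,27.4,0],
    [-1,0.04,0,-0.03,0,27.4,0],
  ],
)

```text
time: 24.5
position: [0.4782, -0.0706, 0.1257]
tool_rot: [-0.001, 0.002, 1.0, 0.009]
contact_force: [-0.5, -0.2, 0.0]
finger_gap: 0.006
```

```bash
python3 - <<'E'
from h import *
togo([.508,-.083,.03],1.7)
E
```

```text
t 24.5 pos [ 0.4782 -0.0706  0.1257] shift mm [-30.1 -14.1  95.4] rot [ 1.05 -0.09 -1.87] F [-0.5 -0.2  0. ] gap 0.006
```

step_arm(
  moves=[
    [-1,-0.01,-0.005,0.03,0.5,0,-1],
    [-1,-0.02,-0.011,0.06,1,0,-1.8],
    [-1,-0.028,-0.012,0.085,1,0,-1.8],
    [-1,-0.028,-0.012,0.095,1,0,-1.8],
    [-1,-0.028,-0.012,0.095,1,0,-1.8],
  ],
)

```text
time: 25.12
position: [0.5049, -0.081, 0.0304]
tool_rot: [-0.001, -0.014, 1.0, 0.001]
contact_force: [0.1, 0.3, -0.0]
finger_gap: 0.002
```

```bash
python3 - <<'E'
from h import *
togo([.523,-.082,.03],1.7)
snap('wrist','w18.png')
E
```

```text
t 25.12 pos [ 0.5049 -0.081   0.0304] shift mm [-18.   -1.5   0.4] rot [ 0.08 -0.14 -0.12] F [ 0.1  0.3 -0. ] gap 0.002
```

View pics/w18.png

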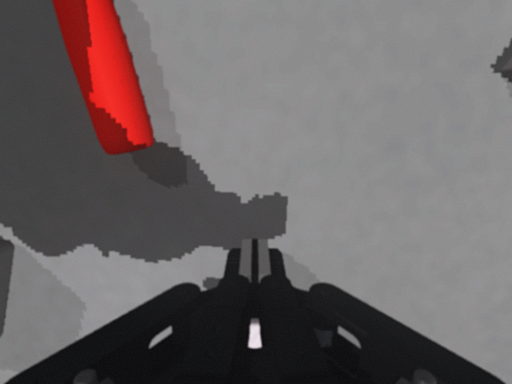

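The shut fingers are behind the head, nothing in the way. Now a gentle push.

step_arm(
  moves=[
    [-1,-0.006,0,0,0,0,0],
    [-1,-0.012,0,0,0,0,0],
    [-1,-0.017,0,0,0,0,0],
    [-1,-0.02,0,0,0,0,0],
    [-1,-0.022,0,0,0,0,0],
  ],
)

```text
time: 25.8
position: [0.5253, -0.0805, 0.0306]
tool_rot: [-0.003, -0.014, 1.0, 0.001]
contact_force: [-8.7, -0.7, 4.4]
finger_gap: 0.002
```

step_arm(
  moves=[
    [-1,-0.002,0,0,0,0,0],
    [-1,-0.003,0,0,0,0,0],
    [-1,-0.003,0,0,0,0,0],
  ],
)

```text
time: 26.18
position: [0.5253, -0.0806, 0.0301]
tool_rot: [-0.006, -0.013, 1.0, 0.002]
contact_force: [-7.2, 0.1, 6.3]
finger_gap: 0.0
```

step_arm(
  moves=[
    [-1,-0.003,0,-0.001,0,-0.5,0],
    [-1,-0.004,0,-0.001,0,-0.5,0],
    [-1,-0.0045,0,-0.001,0,-0.5,0],
  ],
)

```text
time: 26.55
position: [0.5253, -0.0805, 0.0301]
tool_rot: [-0.006, -0.013, 1.0, 0.003]
contact_force: [-10.2, 0.2, 5.8]
finger_gap: -0.0
```

step_arm(
  moves=[
    [-1,-0.004,0,-0.001,0,-0.5,0],
    [-1,-0.005,0,-0.001,0,-0.5,0],
    [-1,-0.0055,0,-0.001,0,-0.5,0],
  ],
)

```text
time: 26.92
position: [0.5253, -0.0804, 0.0301]
tool_rot: [-0.007, -0.012, 1.0, 0.004]
contact_force: [-12.1, -0.1, 9.5]
finger_gap: 0.005
```

step_arm(
  moves=[
    [-1,-0.005,0,-0.002,0,-0.8,0],
    [-1,-0.006,0,-0.003,0,-0.8,0],
    [-1,-0.006,0,-0.003,0,-0.8,0],
  ],
)

```text
time: 27.3
position: [0.5257, -0.0802, 0.0309]
tool_rot: [-0.005, -0.012, 1.0, 0.005]
contact_force: [-8.4, -0.5, -4.9]
finger_gap: 0.001
```

```bash
python3 - <<'E'
from h import *
togo([.525,-.081,.03],1.7)
E
```

```text
t 27.3 pos [ 0.5257 -0.0802  0.0309] shift mm [ 0.7 -0.8  0.9] rot [ 0.62 -0.57 -0.32] F [-8.4 -0.5 -4.9] gap 0.001
```

step_arm(
  moves=[
    [-1,-0.005,0,0,0,-0.4,0],
    [-1,-0.0055,0,0,0,-0.4,0],
    [-1,-0.0055,0,0,0,-0.4,0],
  ],
)

```text
time: 27.68
position: [0.5257, -0.0801, 0.0295]
tool_rot: [-0.007, -0.011, 1.0, 0.007]
contact_force: [-10.1, -1.4, 3.8]
finger_gap: 0.0
```

step_arm(
  moves=[
    [-1,-0.005,0,-0.001,0,-0.5,0],
    [-1,-0.006,0,-0.001,0,-0.5,0],
    [-1,-0.006,0,-0.001,0,-0.5,0],
  ],
)

```text
time: 28.05
position: [0.5257, -0.08, 0.0295]
tool_rot: [-0.008, -0.011, 1.0, 0.008]
contact_force: [-12.4, -0.6, 10.1]
finger_gap: -0.0
```

step_arm(
  moves=[
    [-1,-0.005,0,-0.002,0,-0.8,0],
    [-1,-0.006,0,-0.002,0,-0.8,0],
    [-1,-0.006,0,-0.002,0,-0.8,0],
    [-1,-0.006,0,-0.002,0,-0.8,0],
  ],
)

```text
time: 28.55
position: [0.526, -0.0797, 0.0296]
tool_rot: [-0.007, -0.01, 1.0, 0.009]
contact_force: [-10.3, 0.2, 1.0]
finger_gap: -0.0
```

step_arm(
  moves=[
    [-1,-0.006,0,-0.0005,0,-0.6,0],
    [-1,-0.006,0,-0.0005,0,-0.6,0],
    [-1,-0.006,0,-0.0005,0,-0.6,0],
  ],
)

```text
time: 28.92
position: [0.5259, -0.0797, 0.0288]
tool_rot: [-0.007, -0.01, 1.0, 0.011]
contact_force: [-12.3, -0.7, 6.8]
finger_gap: 0.001
```

step_arm(
  moves=[
    [-1,-0.006,0,-0.0018,0,-0.8,0],
    [-1,-0.007,0,-0.0018,0,-0.8,0],
    [-1,-0.007,0,-0.0018,0,-0.8,0],
    [-1,-0.007,0,-0.0018,0,-0.8,0],
  ],
)

```text
time: 29.42
position: [0.5261, -0.0796, 0.0289]
tool_rot: [-0.007, -0.009, 1.0, 0.012]
contact_force: [-12.9, -0.2, 4.4]
finger_gap: 0.003
```

```bash
python3 - <<'E'
from h import *
togo([.525,-.081,.03],1.7)
E
```

```text
t 29.43 pos [ 0.5261 -0.0796  0.0289] shift mm [ 1.1 -1.3 -1.2] rot [ 1.41 -0.75 -0.65] F [-12.9  -0.2   4.4] gap 0.003
```

It now holds at 12.9 N having moved only about 0.8 mm in the whole test, where it slid freely at 7.5–9 N before. That climb fits the pad bearing gently on the pin. Backing off.

step_arm(
  moves=[
    [-1,0.005,0,0,0,0,0],
    [-1,0.02,0,0,0,0,0],
    [-1,0.03,0,-0.03,0,0,0],
    [-1,0.03,0,-0.08,0,0,0],
    [-1,0.03,0,-0.12,0,-9,0],
    [-1,0.01,0,-0.125,0,-18,0],
    [-1,0,0,-0.125,0,-27,0],
    [-1,0,0,-0.125,0,-30,0],
  ],
)

```text
time: 30.42
position: [0.5262, -0.0825, 0.154]
tool_rot: [0.253, -0.005, 0.967, 0.014]
contact_force: [0.7, 0.0, -1.2]
finger_gap: -0.0
```

```bash
python3 - <<'E'
from h import *
for n in('wrist','scene','top'): snap(n,n+'20.png')
a=load('top0.png')[0];b=load('top20.png')[0]
w=load('wrist20.png')[0]
cv2.imwrite('pics/c20.png',np.hstack([cv2.resize(b[90:210,240:360],(390,390),interpolation=cv2.INTER_CUBIC),cv2.resize(w[150:270,190:310],(390,390),interpolation=cv2.INTER_CUBIC)])[:,:,::-1])
E
```

View pics/c20.png

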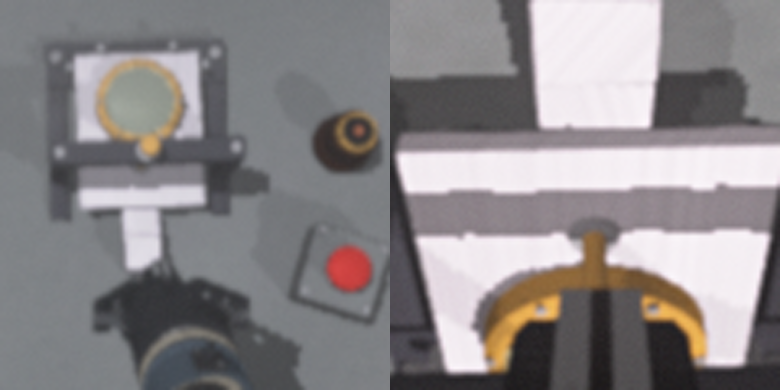

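View pics/scene20.png

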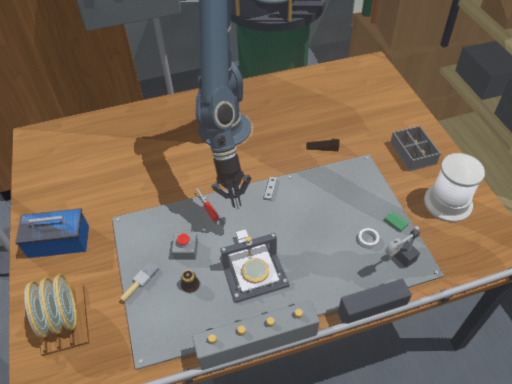

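The wedge is under the middle of the front edge (plate edge at crop row 130), the pin tip is on the pad (595,235), the button is in, and the other things haven't moved. Handing in.

```bash
python3 - <<'E'
from h import *
print(r.job_done()); print(r.read_state()['time'])
E
```

```text
the job is handed in; nothing more can be done
None
the job is handed in; nothing more can be done
```

I handed the job in at about 30.6 s of the 72 s allowed; no verdict was reported. The button is pressed to its stop, the wedge is under the middle of the mount's front edge and let go, and the mount is up against the pin as far as I can tell.

**What I did**
- **Button:** I pressed it with shut fingers until it stopped at 39 N, with the cap top about 15 mm down.
- **Wedge:** I gripped its head, fed it thin end first under the mount's front edge, and let go at about 66 mm in. A last light push with shut fingers took it about 0.8 mm further.

**What the last checks showed**
- **Bearing on the pin:** The wedge slid in at 7.5–10 N. At the end it held at about 12.9 N with almost no movement, which fits the pad bearing lightly on the pin.
- **Pictures:** The pin tip sits on the pad, the button is in, the wedge is close to the middle, and the other things look unmoved.

**What is less certain**
- **Contact and level:** I had no direct reading of the pin force or the tilt. The pictures confirm contact only to about half a millimetre, so the evidence is mainly the rise in push force.
- **Push readings:** The tool's downward pressure on the wedge added some friction to these readings. In two readings with little downward pressure the wedge crept a few tenths of a millimetre at 8–10 N.
- **Front edge position:** The scene camera put the front edge about 10 mm farther back than the other two views, because the crossbar hides it there. I used the other two.

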